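# Put a soldered board to cool behind the fume sash

## Task

Raise the sash of the clear fume enclosure, which has a black bar handle, set the freshly soldered board upright and flat on the steel cooling plate inside, and lower the sash until it is fully shut. Handle the board gently, gripping it no harder than needed and setting it down without dropping it, let the sash come down without slamming, and leave the other things on the bench where they are.

Things in the scene. Friction and masses are not known exactly. Their poses are not given: they have to be found in the camera images.
- enclosure: Fixed fume enclosure: aluminium frame, clear walls and roof, 260 deep (x) x 320 wide (y) x 484 tall, fan on the roof. Origin: centre of its underside; own +x points from the sash side to the back, the sash side faces the robot. Floor 6 thick. The lower front, 288 wide between posts, is closed by the sash; a fixed clear panel closes the front above 245.
- sash (a joint): Height in m the sash is raised: 0 shut, 0.24 fully up. Clear panel 294 wide x 235 tall x 5 thick, red strip along its lower edge, sliding vertically at the enclosure's x = -138 mm; shut, its lower edge is 6 mm above the bench. About 0.5 kg; friction holds it where it is left; lifting takes about 14 N, lowering about 4 N.
- sash_handle (a point): Middle of the sash's black handle: round bar 14 thick, 120 long along the enclosure's y, axis 50 in front of the panel, a 14 mm stem at each end (100 free between). 75 above the sash's lower edge, 81 above the bench when shut; rises with the sash. The panel goes on 160 above the bar, close behind: take it with the tool leaning, fingers forward and down.
- plate (a point): Centre of the top face of the fixed steel cooling plate inside the enclosure: 100 (enclosure x) x 130 (enclosure y), top 18 mm above the bench. Axes as the enclosure's. It lies 66 mm behind the sash panel.
- board: Circuit board in a black carrier, loose, about 0.16 kg: base 68 (its x) x 58 (its y) x 8 with a green board and small parts on top (up to 20 high at the y edges), and an upright finned aluminium heatsink in the middle, 40 long (x) x 16 wide (y), its top 60 mm above the underside. Origin: centre of the underside, z up.
- board_grip (a point): Point inside the heatsink on its centre line, 44 mm above the board carrier's underside, 16 mm before its top: grip here across the 16 mm width (along the board's y). Axes as the board's.
- spool: Bystander: green solder spool standing upright, 56 in diameter, 46 tall. Origin: centre of the underside.
- flux_jar: Bystander: small amber jar with white cap, 52 in diameter, 60 tall. Origin: centre of the underside.
- tip_tray: Bystander: orange open tray, 90 x 60 x 35. Origin: centre of the underside.

How it is judged:
On the way, in this order (a step that is already met when the one before it is completed fails the run):
1. the sash is raised by at least 110 mm (value of joint sash above 0.11 m), for 0.2 s.
2. the board stands on the cooling plate, let go, the sash still up (x of board in the frame of plate between -0.025 and 0.025 m and y of board in the frame of plate between -0.042 and 0.042 m and z of board in the frame of plate between -0.005 and 0.005 m and angle between board's own z axis and vertical below 0.1 rad and value of joint sash above 0.11 m and contact force between board and the fingers below 0.1 N), for 0.2 s.
At the end, for the whole second after the job is handed in: The board stands upright and still on the cooling plate (within 25 mm of the plate's centre along the enclosure's x and 42 mm along its y, underside within 5 mm of the plate's top), the sash is shut to within 6 mm, and the bystanders are within 20 mm of where they began (x of board in the frame of plate between -0.025 and 0.025 m and y of board in the frame of plate between -0.042 and 0.042 m and z of board in the frame of plate between -0.005 and 0.005 m and angle between board's own z axis and vertical below 0.1 rad and value of joint sash below 0.006 m and linear speed of board below 0.02 m/s and distance of each of spool, flux_jar, tip_tray from where it was at the start of the episode below 0.02 m); the robot touches nothing.
It fails at once if the board is squeezed or pressed by the fingers with more than 110 N (contact force between board and the fingers above 110 N).
It fails at once if the board is let go in the air, falling faster than 0.25 m/s, or pressed down on the enclosure with over 60 N ((contact force between board and the fingers below 0.05 N and linear speed of board above 0.25 m/s) or contact force between board and enclosure above 60 N).
It fails at once if the sash is slammed: faster than 0.2 m/s downwards in its last 15 mm (value of joint sash below 0.015 m and velocity of joint sash below -0.2 m/s).
It fails at once if the board is tipped more than 45 degrees (angle between board's own z axis and vertical above 0.785 rad).
It fails at once if a bystander is disturbed (moved over 30 mm) (distance of any of spool, flux_jar, tip_tray from where it was at the start of the episode above 0.03 m).
It also fails if it takes over 72 s, if anything falls off the work surface, if the arm or the gripper's body presses on something with over 40 N, if the wrist force passes 120 N, or if a joint passes its speed limit or range.

## Robot

A 6-joint arm with a two-finger parallel gripper is mounted at the origin on the work surface. World frame = base frame: x ahead of the robot, y to its left, z up, the work surface at z = 0. Lengths are in m, angles in rad, forces in N, time in s.
With the tool pointing down it reaches from about 0.225 to 0.875 m from the base axis. Payload 3.4 kg.
Tool frame: the origin (TCP) lies where the fingers leave the gripper's body, on its centre line; the fingertips stand 73 mm ahead of it and the grasp point (between the pads) lies 54 mm ahead of it (manip.pinch_z is the distance from the TCP to the grasp point, in m); z points along the fingers, y is the line along which they close (so a half turn about z gives the same grasp; the last joint's range is limited). The gripper opens to 85 mm and grips with 20 to 120 N. Pads are 22 mm wide; open, the fingers measure 114 mm over their backs; the gripper's body (76 mm by 85 mm) begins 54 mm behind the grasp point. The pads swing forward as they close: fully open they stand 13 mm farther back than shut.
Start: joints at [1.085, 0.276, 1.505, -0, 1.361, -0.121], TCP at [0.205, 0.537, 0.304] pointing down, gripper open.
Joint ranges: [-2.89, 2.89], [-0.75, 2.08], [0.22, 2.7], [-1.18, 4.32], [0.11, 2.71], [-2.7, 2.7]. Speed limits (rad/s): [2.57, 2.57, 3.14, 3.14, 3.14, 3.14].

## Interface

Orientations are given as a unit quaternion [w, x, y, z].
In Python, from rig import readout, imaging, manip gives the robot as it stands. The module is installed in compiled form; this text tells all that it offers.
- The arm moves only by the tool servo_tool, never from a script. Its argument "moves" is a list of rows, each an object with "dp": the shift along the tool's x, y, z in units of 0.2 m (1.0 is 0.2 m), a list of three; "delta_rot": the turn, a rotation vector about the tool's x, y, z in units of 0.1 rad (1.0 is 0.1 rad), a list of three; "fingers": the opening, from 0 (shut) to 1 (fully open). In form: [{"dp": [dx, dy, dz], "delta_rot": [wx, wy, wz], "fingers": fingers}, ...]. A call has 1 to 5 rows; each row shifts and turns the commanded pose from where the row before left it, along the tool's axes as they then stand; what a row does not reach is not made up. A row lasts 1/10 s, in which the tool goes at most 50 mm and 8.59 degrees, less where a joint would pass 70% of its speed; a pose out of reach is approached as far as the arm can. A call with a number of a shift or a turn outside -1 to 1 is refused whole. A call with a gripper value outside its range is refused whole. The fingers move at their own pace and stop on an object; "force" is the grip in N (left out, the last holds). Time passes only in rows, so rows that do not move let the fingers close. It gives the time, the measured TCP pose, the force, the opening and the grip force at its end, in the units of the state.
- readout.get_state(): the state, without advancing time (a new reading comes with each control period).
- imaging.get_image(name): name is "scene" or "top" or "wrist"; returns (picture, depth): 384x512x3 uint8, red, green, blue; 384x512 float32, m along the optical axis (not along the pixel's ray), 0 where there is no reading.
- imaging.calibration(name): a dict with "intrinsics" (3x3 intrinsics, pixels), "dist" ([k1, k2, p1, p2, k3] as OpenCV has them; the pictures are not rectified), "R" (3x3) and "t" (3): a world point X has camera coordinates R X + t; the wrist camera has in their place "hand_eye" (4x4, takes a point from camera to tool coordinates, whose origin is the TCP and whose axes are the flange's). Camera axes: x right, y down, z forward; pixel columns grow to the right and rows downward; lengths in m; the calibration is good to about 2 mm. A picture is of the moment at which its call begins: read the wrist's pose just before it. calibration takes no time and is no camera call.
- manip.sign_off(): hands the job in; it is judged then, once.
The state is a dict: "clock": time; "qpos": joint angles; "qd": joint speeds; "effort": joint torques, N m; "position": TCP position; "ee_rot": TCP orientation; "contact_force": force on the tool from outside, world axes, zero at the start; "moment": the same for the moment, N m; "width": finger opening in m; "gripper_force": force on a finger pad.
Only numpy, scipy, OpenCV 4.12 (cv2) and the standard library are available. Lean on these libraries where they do the work, as an engineer would, in place of code of your own. Each camera call takes 0.05 s, during which the arm holds its last target. There are 200 camera calls.

## Working session

There is one attempt and no reset: what is moved stays moved. The work goes in short steps, Python scripts to look and compute and a tool call to move; the robot and the scene stay as the last step left them, time stands still between calls to the robot, and variables do not carry over. Pictures are saved under pics/ and viewed, at most 12 in all, crops included, and the job is handed in when it is done.

Besides the shell and the picture viewer there is one more tool, called after "Emit:" as name(argument=value, ...), one argument or row to a line, values as JSON. servo_tool: Moves the arm, as the interface text tells. Its arguments: {"type":"object","properties":{"moves":{"type":"array"},"force":{"type":"number"}},"required":["moves"]}

```bash
mkdir -p pics
cat > h.py <<'E'
import numpy as np, cv2
from rig import readout, imaging, manip
from scipy.spatial.transform import Rotation as Ro
def rot(q): return Ro.from_quat([q[1],q[2],q[3],q[0]])
def snap(n,f):
    s=readout.get_state(); im,d=imaging.get_image(n); c=imaging.calibration(n)
    cv2.imwrite('pics/'+f+'.png',im[:,:,::-1]); np.savez(f+'.npz',im=im,d=d,p=s['position'],q=s['ee_rot'])
def px(n,f,uv,z=None):
    # world point from pixel: by depth, or by plane height z
    D=np.load(f+'.npz'); c=imaging.calibration(n); K=np.array(c['intrinsics'])
    uv=np.array(uv,float); r=cv2.undistortPoints(uv.reshape(1,1,2),K,np.array(c['dist'])).ravel(); r=np.array([*r,1])
    if n=='wrist':
        H=np.array(c['hand_eye']); W=rot(D['q']).as_matrix(); A=W@H[:3,:3]; o=W@H[:3,3]+D['p']
    else:
        A=np.array(c['R']).T; o=-A@np.array(c['t'])
    v=A@r
    if z is None: return o+v*D['d'][int(uv[1]),int(uv[0])]
    return o+v*(z-o[2])/v[2]
E
python3 - <<'E'
from h import *
for n in('scene','top'):
    snap(n,n+'0')
a=cv2.imread('pics/scene0.png');b=cv2.imread('pics/top0.png')
print(readout.get_state())
E
```

```text
{'clock': 0.1, 'qpos': array([ 1.08503102e+00,  2.76539113e-01,  1.50602461e+00, -1.09231211e-05,
        1.36073454e+00, -1.21006189e-01]), 'qd': array([ 0.00020093,  0.00053233, -0.00195501,  0.00164585, -0.0008511 ,
       -0.00059649]), 'effort': array([ 2.67294745e-04, -4.17700660e+01, -2.46404403e+01, -1.80321326e-04,
        5.71596553e-03, -3.88447759e-06]), 'position': array([0.20495434, 0.53683783, 0.30311473]), 'ee_rot': array([-2.49682194e-04,  1.81368986e-01,  9.83414747e-01, -8.15455669e-04]), 'contact_force': array([ 0.14718516, -0.30528559, -0.05241338]), 'moment': array([-0.03461938,  0.00806142, -0.01253143]), 'gripper_force': 0.0, 'width': 0.08533921077799764}
```

View pics/scene0.png

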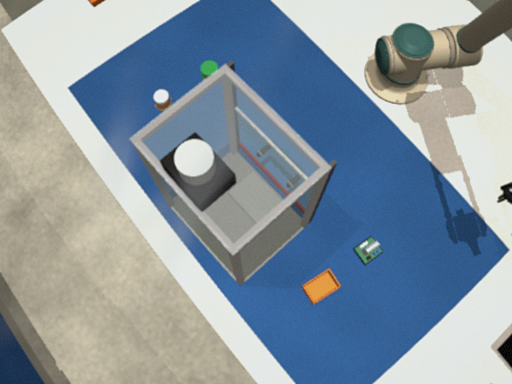

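View pics/top0.png

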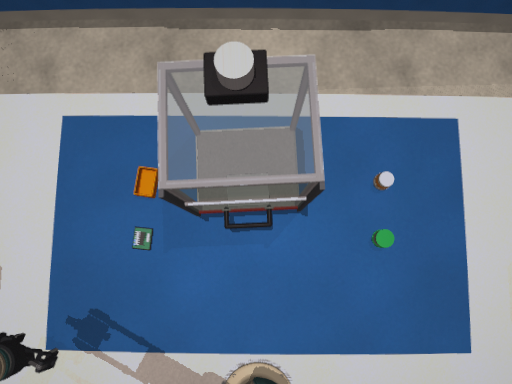

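The scene and top views show the enclosure with the handle at about (227–271, 225) in the top view. The board is at (143,238), the tray at (146,182), the jar at (384,180) and the spool at (384,239).

Run:
```python
from h import *
a=cv2.imread('pics/top0.png')[120:260,120:330]
cv2.imwrite('pics/c1.png',cv2.resize(a,None,fx=3.8,fy=3.8,interpolation=cv2.INTER_CUBIC))
for n,u,z in [('hL',(227,226),.081),('hR',(271,226),.081),('hm',(249,225),None),('board',(143,238),.02),('b2',(143,238),None),('tray',(146,182),.035),('jar',(384,180),.06),('spool',(384,239),.046)]:
    print(n,px('top','top0',u,z).round(4))
```

```text
hL [0.5087 0.0925 0.081 ]
hR [ 0.5096 -0.0355  0.081 ]
hm [0.5094 0.0271 0.1307]
board [0.4728 0.3549 0.02  ]
b2 [0.4727 0.3524 0.0284]
tray [0.6443 0.3492 0.035 ]
jar [ 0.6513 -0.3776  0.06  ]
spool [ 0.4742 -0.3757  0.046 ]
```

View pics/c1.png

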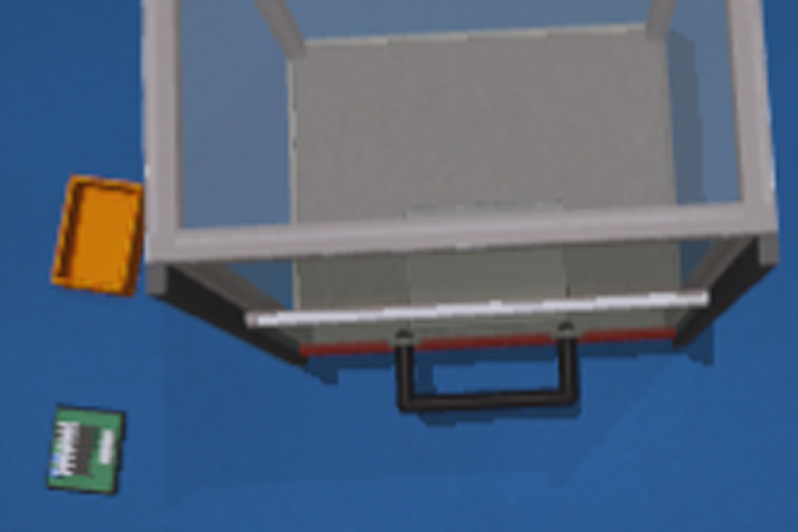

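The crop shows the black bar from (404,402) to (572,402), and the red strip from (300,350) to (675,333). The enclosure is yawed a few degrees. The heatsink fins are at about (72,447). The depth puts the bar at about z = 0.13, so I'm checking whether the sash is already partly raised.

Run:
```python
from h import *
t=lambda u,v:(u/3.8+120-.4,v/3.8+120-.4)
for n,u in [('barL',(425,403)),('barM',(488,402)),('barR',(550,399)),('redL',(320,349)),('redR',(650,334)),('floor',(400,150)),('plate',(480,250)),('white',(300,318)),('whiteR',(690,298)),('frL',(160,250)),('frR',(765,247)),('benchfr',(500,450)),('hs',(72,447)),('stemL',(404,375)),('jar',0),('sp',0)]:
    if u==0: continue
    print(n,px('top','top0',t(*u)).round(4))
D=np.load('top0.npz')['d']; print(D[222:230,240:256:3].round(3))
a=cv2.imread('pics/scene0.png')[60:280,130:400]
cv2.imwrite('pics/c2.png',cv2.resize(a,None,fx=2.7,fy=2.7,interpolation=cv2.INTER_CUBIC))
```

```text
barL [0.5071 0.0758 0.1329]
barM [0.5082 0.0298 0.1327]
barR [ 0.5108 -0.0155  0.1306]
redL [0.5496 0.1595 0.0925]
redR [ 0.5638 -0.0927  0.0828]
floor [0.6168 0.0652 0.4849]
plate [0.568  0.0245 0.4702]
white [0.5526 0.1453 0.2834]
whiteR [ 0.567  -0.1025  0.2843]
frL [0.5644 0.1849 0.4868]
frR [ 0.569  -0.1201  0.4801]
benchfr [0.4761 0.0235 0.0017]
hs [0.4741 0.3555 0.0631]
stemL [0.5276 0.0917 0.131 ]
[[1.227 1.221 1.225 1.099 1.096 1.097]
 [1.092 1.097 1.095 1.094 1.091 1.094]
 [1.09  1.09  1.092 1.09  1.093 1.092]
 [1.089 1.095 1.092 1.093 1.091 1.091]
 [1.094 1.092 1.093 1.092 1.095 1.095]
 [1.093 1.098 1.099 1.096 1.224 1.221]
 [1.22  1.216 1.223 1.221 1.215 1.218]
 [1.222 1.22  1.219 1.222 1.215 1.218]]
```

View pics/c2.png

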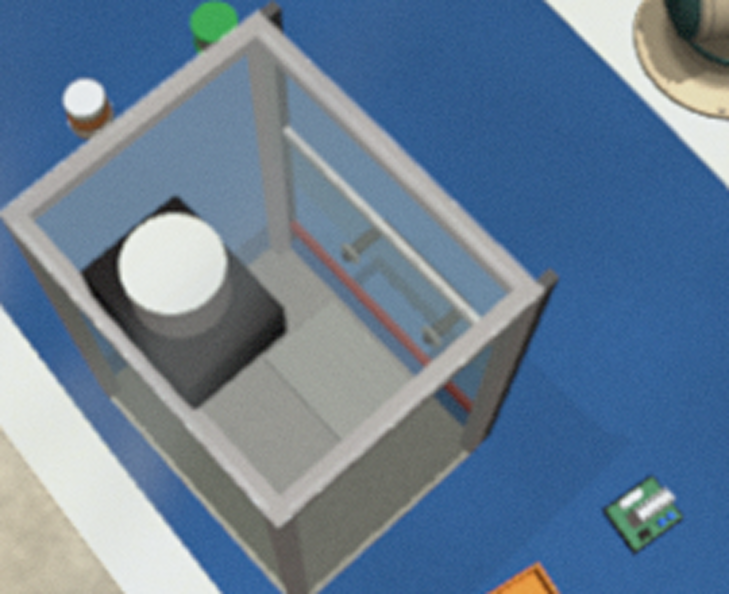

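The sash starts partly up: its top edge is at z ≈ 0.283 against 0.241 when shut, so it is raised about 43 mm. In this crop the plate's bright face spans about (340,305) to (415,385), and the heatsink runs from (630,518) to (675,495). Next I'll locate the plate and plan a wrist look at the board.

```bash
cat >> h.py <<'E'
def lean(yaw,a):
    # tool heading yaw, a = angle of fingers below horizontal (pi/2 = straight down); tool y = left of heading
    h=np.array([np.cos(yaw),np.sin(yaw),0]); y=np.array([-np.sin(yaw),np.cos(yaw),0])
    z=np.cos(a)*h-np.sin(a)*np.array([0,0,1]); return Ro.from_matrix(np.c_[np.cross(y,z),y,z])
def plan(pg,R1,n,off=.054,start=None):
    # rows to bring the point 'off' ahead of TCP to pg with orientation R1, in n rows
    s=readout.get_state(); p0,R0=(np.array(s['position']),rot(s['ee_rot'])) if start is None else start
    p1=np.array(pg)-off*R1.as_matrix()[:,2]; w=(R0.inv()*R1).as_rotvec(); P=p0;R=R0
    print('dist',np.linalg.norm(p1-p0).round(3),'rot',np.linalg.norm(w).round(3))
    for i in range(1,n+1):
        Pn=p0+(p1-p0)*i/n;Rn=R0*Ro.from_rotvec(w*i/n)
        print((R.inv().apply(Pn-P)/.2).round(3).tolist(),((R.inv()*Rn).as_rotvec()/.1).round(2).tolist()); P,R=Pn,Rn
    return p1,R1
E
python3 - <<'E'
from h import *
print(np.array(imaging.calibration('wrist')['hand_eye']).round(3))
t=lambda u,v:(u/3.8+120-.4,v/3.8+120-.4)
s=lambda u,v:(u/2.7+130-.3,v/2.7+60-.3)
for u in [(407,205),(563,203),(410,300),(566,292)]: print('plateTop',px('top','top0',t(*u),.018).round(4))
for u in [(340,305),(415,383),(267,358),(340,438)]: print('plateScene',px('scene','scene0',s(*u),.018).round(4))
for u in [(404,402),(572,398)]: print('bar',px('top','top0',t(*u),.13).round(4))
for u in [(252,318),(705,297)]: print('sashtop',px('top','top0',t(*u),.284).round(4))
plan([.44,.355,.246],Ro.from_matrix(np.c_[[-1,0,0],[0,1,0],[0,0,-1]]),6)
E
```

```text
[[ 0.001 -0.953 -0.303  0.077]
 [ 1.     0.001 -0.001  0.   ]
 [ 0.001 -0.303  0.953 -0.07 ]
 [ 0.     0.     0.     1.   ]]
plateTop [0.6754 0.1016 0.018 ]
plateTop [ 0.678  -0.0266  0.018 ]
plateTop [0.5968 0.0977 0.018 ]
plateTop [ 0.6042 -0.0294  0.018 ]
plateScene [ 0.5761 -0.0198  0.018 ]
plateScene [0.5693 0.0997 0.018 ]
plateScene [ 0.6754 -0.0221  0.018 ]
plateScene [0.6699 0.0962 0.018 ]
bar [0.5079 0.0914 0.13  ]
bar [ 0.5117 -0.0317  0.13  ]
sashtop [0.5523 0.1758 0.284 ]
sashtop [ 0.5677 -0.1121  0.284 ]
dist 0.297 rot 0.365
[-0.237, -0.072, 0.003] [-0.0, -0.0, -0.61]
[-0.232, -0.086, 0.003] [-0.0, -0.0, -0.61]
[-0.227, -0.1, 0.003] [-0.0, -0.0, -0.61]
[-0.22, -0.113, 0.003] [-0.0, -0.0, -0.61]
[-0.213, -0.127, 0.003] [-0.0, -0.0, -0.61]
[-0.205, -0.139, 0.003] [-0.0, -0.0, -0.61]
```

Emit:
servo_tool(
  moves=[
    {"dp":[-0.235,-0.075,0],"delta_rot":[0,0,-0.6],"fingers":1},
    {"dp":[-0.23,-0.085,0],"delta_rot":[0,0,-0.6],"fingers":1},
    {"dp":[-0.225,-0.1,0],"delta_rot":[0,0,-0.6],"fingers":1},
    {"dp":[-0.22,-0.115,0],"delta_rot":[0,0,-0.6],"fingers":1},
    {"dp":[-0.21,-0.125,0],"delta_rot":[0,0,-0.6],"fingers":1},
  ],
)

```text
clock: 0.6
position: [0.4, 0.3838, 0.3036]
ee_rot: [-0.0, 0.031, 1.0, -0.0]
contact_force: [1.0, 1.4, 0.1]
width: 0.0856
gripper_force: 0.0
```

Emit:
servo_tool(
  moves=[
    {"dp":[-0.2,-0.14,0],"delta_rot":[0,0,-0.6],"fingers":1},
    {"dp":[0,0,0],"delta_rot":[0,0,0],"fingers":1},
    {"dp":[0,0,0],"delta_rot":[0,0,0],"fingers":1},
  ],
)

```text
clock: 0.9
position: [0.4376, 0.3539, 0.3033]
ee_rot: [-0.001, 0.004, 1.0, -0.0]
contact_force: [0.2, 0.7, -0.5]
width: 0.0855
gripper_force: 0.0
```

Run:
```python
from h import *
snap('wrist','w1'); s=readout.get_state(); print(s['position'],rot(s['ee_rot']).as_matrix().round(3),s['qpos'])
a=cv2.imread('pics/w1.png');cv2.imwrite('pics/w1b.png',cv2.resize(a,None,fx=1.56,fy=1.56,interpolation=cv2.INTER_CUBIC))
```

```text
[0.43670716 0.35463535 0.30340458] [[-1.     0.006 -0.002]
 [ 0.006  1.    -0.   ]
 [ 0.002 -0.    -1.   ]] [ 5.57930635e-01  2.58032965e-01  1.53152707e+00  8.74082282e-04
  1.35342013e+00 -1.00685337e+00]
```

View pics/w1b.png

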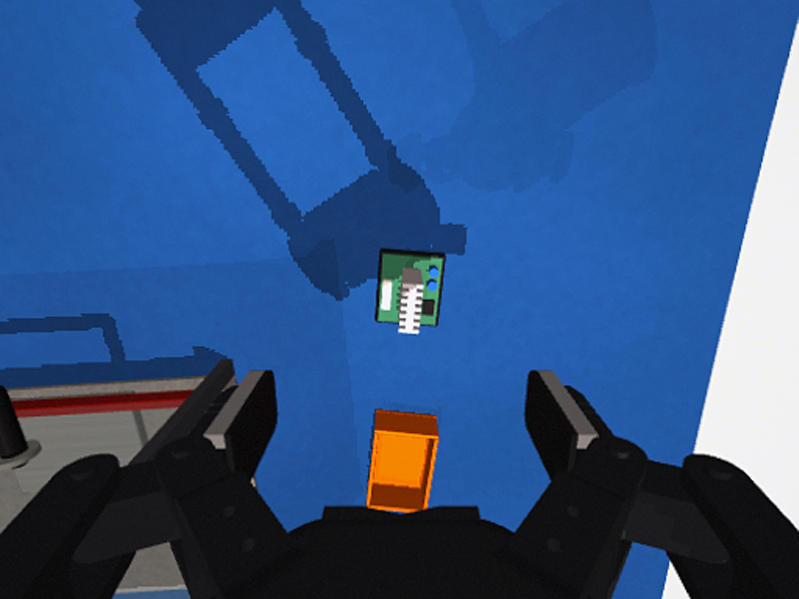

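The wrist view shows the board base with corners (382,249), (445,255), (437,327) and (376,321). The heatsink runs vertically in the image, so along world x, with its top face between about (412,285) and (409,333). The tray is at (403,460).

Run:
```python
from h import *
k=lambda u,v:(u/1.56-.3,v/1.56-.3)
C=np.array([px('wrist','w1',k(*u),.008) for u in [(382,249),(445,255),(437,327),(376,321)]]);print(C.round(4),C.mean(0).round(4))
x=(C[2]+C[3]-C[0]-C[1]); y=C[1]+C[2]-C[0]-C[3]; print('yaw',np.arctan2(x[1],x[0]),np.arctan2(-y[0],y[1]),np.linalg.norm(x)/2,np.linalg.norm(y)/2)
for u in [(412,285),(409,333),(410,310)]: print(px('wrist','w1',k(*u),.06).round(4),px('wrist','w1',k(*u)).round(4))
print('handle pre')
a=0.7
h=np.array([.509,.030,.125]); R=lean(.045,a)
# fingertip point (off .066) 
t1=plan([.435,.027,.122],R,9,off=.060)
```

```text
[[0.4366 0.3374 0.008 ]
 [0.4423 0.3921 0.008 ]
 [0.5096 0.3863 0.008 ]
 [0.5034 0.3305 0.008 ]] [0.473  0.3616 0.008 ]
yaw -0.09371016302509635 -0.10795122692369374 0.06736412293948404 0.05558665316402418
[0.4539 0.3622 0.06  ] [0.4537 0.3621 0.0606]
[0.4934 0.3598 0.06  ] [0.4931 0.3598 0.0607]
[0.4741 0.3606 0.06  ] [0.474  0.3606 0.0602]
handle pre
dist 0.362 rot 0.874
[0.025, -0.183, 0.079] [-0.02, -0.97, -0.05]
[0.034, -0.183, 0.076] [-0.02, -0.97, -0.05]
[0.042, -0.183, 0.072] [-0.02, -0.97, -0.05]
[0.05, -0.183, 0.067] [-0.02, -0.97, -0.05]
[0.057, -0.183, 0.061] [-0.02, -0.97, -0.05]
[0.063, -0.183, 0.055] [-0.02, -0.97, -0.05]
[0.069, -0.183, 0.048] [-0.02, -0.97, -0.05]
[0.075, -0.182, 0.041] [-0.02, -0.97, -0.05]
[0.079, -0.182, 0.033] [-0.02, -0.97, -0.05]
```

Run:
```python
from h import *
R=lean(.045,.55); M=R.as_matrix(); bar=np.array([.509,.030,.125])
q=bar+.026*M[:,0]
print('pre');s=plan(q-.07*M[:,2],R,11,off=.048)
print('hook');s=plan(q,R,2,off=.048,start=s)
print('up .19',R.inv().apply([0,0,.19])/.2)
```

```text
pre
dist 0.36 rot 1.024
[0.018, -0.15, 0.063] [-0.02, -0.93, -0.04]
[0.024, -0.15, 0.061] [-0.02, -0.93, -0.04]
[0.031, -0.15, 0.058] [-0.02, -0.93, -0.04]
[0.036, -0.15, 0.054] [-0.02, -0.93, -0.04]
[0.042, -0.15, 0.05] [-0.02, -0.93, -0.04]
[0.047, -0.15, 0.046] [-0.02, -0.93, -0.04]
[0.052, -0.15, 0.041] [-0.02, -0.93, -0.04]
[0.056, -0.15, 0.036] [-0.02, -0.93, -0.04]
[0.06, -0.15, 0.03] [-0.02, -0.93, -0.04]
[0.063, -0.149, 0.024] [-0.02, -0.93, -0.04]
[0.065, -0.149, 0.018] [-0.02, -0.93, -0.04]
hook
dist 0.07 rot 0.0
[-0.0, -0.0, 0.175] [0.0, 0.0, 0.0]
[0.0, 0.0, 0.175] [0.0, 0.0, 0.0]
up .19 [-8.09898296e-01  3.29597460e-18 -4.96552867e-01]
```

Emit:
servo_tool(
  moves=[
    {"dp":[0.02,-0.15,0.063],"delta_rot":[0,-0.93,-0.05],"fingers":0},
    {"dp":[0.025,-0.15,0.06],"delta_rot":[0,-0.93,-0.05],"fingers":0},
    {"dp":[0.03,-0.15,0.058],"delta_rot":[0,-0.93,-0.05],"fingers":0},
    {"dp":[0.036,-0.15,0.054],"delta_rot":[0,-0.93,-0.05],"fingers":0},
    {"dp":[0.042,-0.15,0.05],"delta_rot":[0,-0.93,-0.05],"fingers":0},
  ],
)

```text
clock: 1.45
position: [0.4163, 0.205, 0.2417]
ee_rot: [0.232, -0.012, 0.973, 0.0]
contact_force: [0.6, -1.0, 0.2]
width: 0.0121
gripper_force: 0.0
```

Emit:
servo_tool(
  moves=[
    {"dp":[0.047,-0.15,0.046],"delta_rot":[0,-0.93,-0.05],"fingers":0},
    {"dp":[0.052,-0.15,0.041],"delta_rot":[0,-0.93,-0.05],"fingers":0},
    {"dp":[0.056,-0.15,0.036],"delta_rot":[0,-0.93,-0.05],"fingers":0},
    {"dp":[0.06,-0.15,0.03],"delta_rot":[0,-0.93,-0.05],"fingers":0},
    {"dp":[0.063,-0.15,0.024],"delta_rot":[0,-0.93,-0.05],"fingers":0},
  ],
)

```text
clock: 1.95
position: [0.4025, 0.0847, 0.2364]
ee_rot: [0.394, -0.011, 0.919, -0.016]
contact_force: [3.6, 14.8, 3.3]
width: -0.0002
gripper_force: 0.0
```

Emit:
servo_tool(
  moves=[
    {"dp":[0.065,-0.15,0.018],"delta_rot":[0,-0.93,-0.05],"fingers":0},
    {"dp":[0,0,0],"delta_rot":[0,0,0],"fingers":0},
    {"dp":[0,0,0],"delta_rot":[0,0,0],"fingers":0},
  ],
)

```text
clock: 2.25
position: [0.3917, 0.0709, 0.2597]
ee_rot: [0.42, -0.01, 0.907, -0.027]
contact_force: [-0.3, 0.1, -0.8]
width: 0.0002
gripper_force: 0.0
```

Run:
```python
from h import *
s=readout.get_state(); print(s['clock'],s['qpos'].round(3),s['width'])
R=lean(.045,.55); M=R.as_matrix(); bar=np.array([.509,.030,.125])
q=bar+.026*M[:,0]
plan(q-.07*M[:,2],R,1,off=.048)
snap('wrist','w2')
a=cv2.imread('pics/w2.png');b=cv2.imread('pics/w2.png')
```

```text
2.25 [ 0.077 -0.191  2.426 -1.178  0.107 -0.387] 0.0001881512717319385
dist 0.106 rot 0.171
[0.362, -0.203, 0.329] [-0.73, -1.54, 0.18]
```

View pics/w2.png

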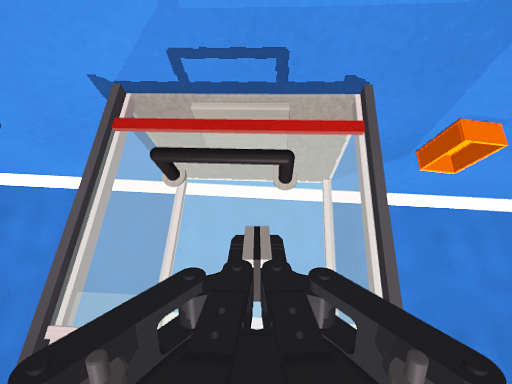

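The wrist view shows the handle bar spanning (155–293, 157) with the red strip behind it. The wrist joints (q4, q5) hit their limits before reaching the full lean. I'll gather a few joint and pose samples to fit the kinematics and choose a feasible lean.

Emit:
servo_tool(
  moves=[
    {"dp":[0,0,-0.1],"delta_rot":[0,1,0],"fingers":0},
    {"dp":[0,0,-0.1],"delta_rot":[0,1,0],"fingers":0},
    {"dp":[0,0,0],"delta_rot":[0,1,0],"fingers":0},
    {"dp":[0,0,0],"delta_rot":[0,0,0],"fingers":0},
    {"dp":[0,0,0],"delta_rot":[0,0,0],"fingers":0},
  ],
)

```text
clock: 2.8
position: [0.3887, 0.054, 0.2729]
ee_rot: [0.368, 0.007, 0.928, -0.054]
contact_force: [1.0, 0.3, -0.1]
width: 0.0001
gripper_force: 0.0
```

```bash
cat > log.py <<'E'
from h import *
import json
s=readout.get_state(); r=[s['qpos'].tolist(),s['position'].tolist(),np.array(s['ee_rot']).tolist()]
open('log.jsonl','a').write(json.dumps(r)+'\n'); print(s['clock'],s['qpos'].round(3),s['position'].round(4))
E
python3 log.py
```

```text
2.8 [ 0.08  -0.216  2.325 -0.523  0.326 -1.038] [0.3887 0.054  0.2729]
```

Emit:
servo_tool(
  moves=[
    {"dp":[0.1,0,0],"delta_rot":[1,0,0],"fingers":0},
    {"dp":[0.1,0,0],"delta_rot":[1,0,0],"fingers":0},
    {"dp":[0,0,0],"delta_rot":[1,0,0],"fingers":0},
    {"dp":[0,0,0],"delta_rot":[1,0,0],"fingers":0},
    {"dp":[0,0,0],"delta_rot":[0,0,0],"fingers":0},
  ],
)

```text
clock: 3.3
position: [0.3692, 0.0567, 0.2512]
ee_rot: [0.344, 0.052, 0.92, -0.179]
contact_force: [-0.3, 1.1, -0.3]
width: 0.0003
gripper_force: 0.0
```

```bash
python3 log.py
```

```text
3.3 [ 0.43  -0.082  2.324 -1.108  0.718 -0.218] [0.3692 0.0567 0.2512]
```

Emit:
servo_tool(
  moves=[
    {"dp":[0,0,-0.2],"delta_rot":[-1,0,0],"fingers":0},
    {"dp":[0,0,-0.2],"delta_rot":[-1,0,0],"fingers":0},
    {"dp":[0,0,0],"delta_rot":[-1,0,0],"fingers":0},
    {"dp":[0,0,0],"delta_rot":[-1,0,0],"fingers":0},
    {"dp":[0,0,0],"delta_rot":[0,0,0],"fingers":0},
  ],
)

```text
clock: 3.8
position: [0.3181, 0.0759, 0.2995]
ee_rot: [0.337, 0.007, 0.941, -0.039]
contact_force: [0.8, -0.2, -0.4]
width: 0.0001
gripper_force: 0.0
```

```bash
python3 log.py
cat > fk.py <<'E'
from h import *
import json
from scipy.optimize import least_squares
S=[json.loads(l) for l in open('log.jsonl')]
S.append([[1.08503,.276539,1.506025,0,1.360735,-.121006],[.204954,.536838,.303115],[-2.5e-4,.181369,.983415,-8.15e-4]])
S.append([[5.57930635e-01,2.58032965e-01,1.53152707e+00,8.74082282e-04,1.35342013,-1.00685337],[.43670716,.35463535,.30340458],None])
def fk(q,P):
    h,L1,e,L2,f,lat,la2,d,s4=P[:9]
    Y=lambda a:Ro.from_euler('y',a); Z=lambda a:Ro.from_euler('z',a)
    R=Z(q[0]);p=R.apply([0,lat,h]);R=R*Y(q[1]);p=p+R.apply([e,0,L1]);R=R*Y(q[2]);p=p+R.apply([f,0,L2])
    R=R*Z(s4*q[3]);R=R*Y(q[4]);p=p+R.apply([0,la2,d]);R=R*Z(q[5]+np.pi/2)
    return p,R
def res(P,s4):
    o=[]
    for q,p,r in S:
        pp,R=fk(q,[*P,s4]); o+=list(pp-np.array(p))
        if r is not None: o+=list(.2*(R.inv()*rot(r)).as_rotvec())
    return o+[1e-3*P[2],1e-3*P[4],1e-3*P[6]]
if __name__=='__main__':
    for s4 in(1,-1):
        r=least_squares(res,[.3,.35,0,.35,0,.07,0,.2],args=(s4,)); print(s4,r.cost,r.x.round(4)); print(np.abs(np.array(r.fun)).max())
        for q,p,rr in S: print((fk(q,[*r.x,s4])[0]-p).round(4), None if rr is None else (fk(q,[*r.x,s4])[1].inv()*rot(rr)).as_rotvec().round(3))
E
python3 fk.py
```

```text
3.8 [ 0.206 -0.364  2.284 -0.381  0.59  -1.102] [0.3181 0.0759 0.2995]
1 1.827871744753241e-09 [ 0.1368  0.6297  0.      0.4211  0.0604  0.0694 -0.      0.2919]
6.039934711116497e-05
[-0. -0. -0.] [-0. -0. -0.]
[ 0.  0. -0.] [-0. -0.  0.]
[ 0. -0.  0.] [-0. -0. -0.]
[-0.  0. -0.] [-0. -0. -0.]
[ 0. -0.  0.] None
-1 0.13458645425180868 [ 0.2633  0.2395  0.0484  0.4983  0.155  -0.1249  0.1812 -0.0796]
0.3336303850310744
[-0.054  -0.0077 -0.0186] [ 0.288 -0.17  -0.991]
[0.0238 0.0238 0.0059] [ 0.316 -1.423 -1.668]
[0.019  0.0222 0.013 ] [ 0.378 -0.191 -0.632]
[ 0.0098 -0.0094  0.0006] [-0. -0. -0.]
[ 0.0091 -0.0099 -0.001 ] None
```

```bash
cat > ik.py <<'E'
from fk import *
P=least_squares(res,[.3,.35,0,.35,0,.07,0,.2],args=(1,)).x.tolist()+[1]
lo=np.array([-2.89,-.75,.22,-1.18,.11,-2.7]);hi=np.array([2.89,2.08,2.7,4.32,2.71,2.7])
seeds=[np.array([0,a,b,c,.6,f]) for a in(0,.8) for b in(1.2,2.2) for c in(0,1.5,3.1) for f in(-1.5,1.5)]
def ik(p,R,seeds=seeds):
    out=[]
    for s in seeds:
        def f(q):
            pp,RR=fk(q,P); return np.r_[pp-p,.2*(RR.inv()*R).as_rotvec()]
        r=least_squares(f,np.clip(s,lo+.01,hi-.01),bounds=(lo,hi))
        if np.abs(r.fun).max()<1e-3 and not any(np.abs(r.x-o).max()<.05 for o in out): out.append(r.x)
    return out
def target(pg,yaw,a,off,perp=0,flip=False):
    R=lean(yaw,a);M=R.as_matrix()
    p=np.array(pg)-off*M[:,2]+perp*M[:,0]   # perp>0: below the bar
    return p,(R*Ro.from_euler('z',np.pi) if flip else R)
E
python3 - <<'E'
from ik import *
T={'hookLo':([.509,.03,.125],.045,.048,.024),'hookHi':([.509,.03,.306],.045,.048,.018),'pushHi':([.509,.03,.306],.045,.060,-.024),'pushLo':([.509,.03,.081],.045,.06,-.018),
'pick':([.4735,.361,.044],-.1,.054,0),'place':([.625,.036,.062],0.0,.054,0)}
for a in (.6,.8,1.0):
  for fl in (0,1):
    for k,(pg,y,o,pp) in T.items():
        p,R=target(pg,y,a,o,pp,fl)
        for q in ik(p,R): print(a,fl,k,q.round(2))
E
```

```text
0.6 0 hookLo [-0.25  0.38  2.69  2.83  0.9   1.6 ]
0.6 0 pushHi [-0.23 -0.22  2.21  0.86  0.3  -2.56]
0.6 0 pushLo [-0.23  0.39  2.66  2.84  0.88  1.6 ]
0.6 0 place [-0.1   0.52  2.43  3.03  0.78  1.6 ]
0.6 1 hookLo [-0.25  0.38  2.69  2.83  0.9  -1.54]
0.6 1 hookHi [-0.24 -0.19  2.31  1.3   0.25  0.12]
0.6 1 pushHi [-0.23 -0.22  2.21  0.86  0.3   0.58]
0.6 1 pushLo [-0.23  0.39  2.66  2.84  0.88 -1.54]
0.6 1 place [-0.1   0.52  2.43  3.03  0.78 -1.54]
0.8 0 hookLo [-0.2   0.18  2.5   2.61  0.34  1.9 ]
0.8 0 hookHi [-0.2  -0.18  2.15  0.4   0.45 -2.11]
0.8 0 pushHi [-0.18 -0.18  2.05  0.31  0.54 -2.  ]
0.8 0 pushLo [-0.18  0.22  2.47  2.65  0.34  1.87]
0.8 0 place [-0.09  0.41  2.28  2.95  0.32  1.69]
0.8 1 hookLo [-0.2   0.18  2.5   2.61  0.34 -1.24]
0.8 1 hookHi [-0.2  -0.18  2.15  0.4   0.45  1.03]
0.8 1 pushHi [-0.18 -0.18  2.05  0.31  0.54  1.14]
0.8 1 pushLo [-0.18  0.22  2.47  2.65  0.34 -1.27]
0.8 1 place [-0.09  0.41  2.28  2.95  0.32 -1.45]
1.0 0 hookLo [-0.16  0.12  2.33  0.72  0.17 -2.46]
1.0 0 hookHi [-0.16 -0.13  1.99  0.16  0.72 -1.87]
1.0 0 pushHi [-0.14 -0.11  1.89  0.14  0.8  -1.82]
1.0 0 pushLo [-0.14  0.18  2.29  0.79  0.14 -2.51]
1.0 0 pick [ 0.78  0.44  2.06 -1.06  0.49  0.23]
1.0 1 hookLo [-0.16  0.12  2.33  0.72  0.17  0.68]
1.0 1 hookHi [-0.16 -0.13  1.99  0.16  0.72  1.28]
1.0 1 pushHi [-0.14 -0.11  1.89  0.14  0.8   1.32]
1.0 1 pushLo [-0.14  0.18  2.29  0.79  0.14  0.63]
```

Run:
```python
from ik import *
sd=[np.array([b0,a,b,c,.6,f]) for b0 in(.1,.7) for a in(.3,.8) for b in(2.,2.4) for c in(0,2,3.1,4) for f in(-1.,1.5)]
def show(tag,pg,y,a,fls=(0,1)):
    for fl in fls:
        p,R=target(pg,y,a,.054,0,fl)
        for q in ik(p,R,sd): print(tag,np.round(pg,2),y,a,fl,q.round(2))
for a in(.7,.85):
    for y in(-.1,.2,.4,.6,.8): show('pick',[.4735,.361,.044],y,a)
    for pos in([.46,.2,.044],[.46,.1,.044]): show('re',pos,.2,a)
show('place',[.625,.036,.062],.0,.75);show('place',[.625,.036,.062],.15,.75);show('place',[.625,.036,.062],-.15,.75);
```

```text
pick [0.47 0.36 0.04] 0.2 0.7 0 [0.78 0.51 2.34 3.92 0.64 1.3 ]
pick [0.47 0.36 0.04] 0.2 0.7 1 [ 0.78  0.51  2.34  3.92  0.64 -1.84]
pick [0.47 0.36 0.04] 0.4 0.7 0 [0.64 0.5  2.41 3.45 0.65 1.48]
pick [0.47 0.36 0.04] 0.4 0.7 1 [ 0.64  0.5   2.41  3.45  0.65 -1.66]
pick [0.47 0.36 0.04] 0.6 0.7 0 [0.48 0.49 2.44 3.   0.67 1.61]
pick [0.47 0.36 0.04] 0.6 0.7 1 [ 0.48  0.49  2.44  3.    0.67 -1.53]
pick [0.47 0.36 0.04] 0.8 0.7 0 [0.33 0.49 2.43 2.56 0.69 1.72]
pick [0.47 0.36 0.04] 0.8 0.7 1 [ 0.33  0.49  2.43  2.56  0.69 -1.42]
re [0.46 0.2  0.04] 0.2 0.7 0 [0.35 0.51 2.65 3.29 0.89 1.57]
re [0.46 0.2  0.04] 0.2 0.7 1 [ 0.35  0.51  2.65  3.29  0.89 -1.57]
pick [0.47 0.36 0.04] 0.2 0.85 0 [0.73 0.43 2.25 4.22 0.39 0.94]
pick [0.47 0.36 0.04] 0.2 0.85 1 [ 0.73  0.43  2.25  4.22  0.39 -2.2 ]
pick [0.47 0.36 0.04] 0.4 0.85 0 [0.62 0.42 2.3  3.61 0.32 1.29]
pick [0.47 0.36 0.04] 0.4 0.85 1 [ 0.62  0.42  2.3   3.61  0.32 -1.86]
pick [0.47 0.36 0.04] 0.6 0.85 0 [0.49 0.41 2.33 2.92 0.32 1.7 ]
pick [0.47 0.36 0.04] 0.6 0.85 1 [ 0.49  0.41  2.33  2.92  0.32 -1.44]
pick [0.47 0.36 0.04] 0.8 0.85 0 [0.37 0.41 2.32 2.31 0.38 2.03]
pick [0.47 0.36 0.04] 0.8 0.85 1 [ 0.37  0.41  2.32  2.31  0.38 -1.11]
re [0.46 0.2  0.04] 0.2 0.85 0 [0.33 0.36 2.52 3.34 0.46 1.49]
re [0.46 0.2  0.04] 0.2 0.85 1 [ 0.33  0.36  2.52  3.34  0.46 -1.65]
re [0.46 0.1  0.04] 0.2 0.85 0 [-0.06  0.35  2.61  2.8   0.54  1.66]
re [0.46 0.1  0.04] 0.2 0.85 1 [-0.06  0.35  2.61  2.8   0.54 -1.48]
place [0.62 0.04 0.06] 0.0 0.75 0 [-0.09  0.43  2.32  2.98  0.43  1.65]
place [0.62 0.04 0.06] 0.0 0.75 1 [-0.09  0.43  2.32  2.98  0.43 -1.49]
place [0.62 0.04 0.06] 0.15 0.75 0 [-0.19  0.43  2.32  2.56  0.46  1.86]
place [0.62 0.04 0.06] 0.15 0.75 1 [-0.19  0.43  2.32  2.56  0.46 -1.28]
place [0.62 0.04 0.06] -0.15 0.75 0 [0.01 0.43 2.3  3.43 0.42 1.41]
place [0.62 0.04 0.06] -0.15 0.75 1 [ 0.01  0.43  2.3   3.43  0.42 -1.73]
```

Run:
```python
from ik import *
sd=[np.array([b0,a,2.4,c,.6,1.5]) for b0 in(0.,.7) for a in(0.,.5) for c in(2.6,3.1,4)]
for z in(.125,.165,.205,.245,.285,.305):
    for a in(.1,.2,.3,.4,.5,.6,.7):
        p,R=target([.509,.03,z],.045,a,.048,.018,0)
        for q in ik(p,R,sd): 
            if q[3]>2: print('hook',z,a,q.round(2))
for y in(-.14,-.1,-.05):
    for a in(.4,.5,.6,.7):
        p,R=target([.4735,.361,.046],y,a,.054,0,0)
        for q in ik(p,R,sd): print('pick',y,a,q.round(2))
```

```text
hook 0.125 0.6 [-0.24  0.35  2.67  2.82  0.86  1.62]
hook 0.125 0.7 [-0.22  0.24  2.57  2.75  0.56  1.73]
hook 0.165 0.5 [-0.27  0.3   2.69  2.8   0.93  1.63]
hook 0.165 0.6 [-0.24  0.18  2.59  2.72  0.62  1.75]
hook 0.165 0.7 [-0.22  0.1   2.5   2.56  0.37  1.95]
hook 0.205 0.4 [-0.29  0.25  2.7   2.77  0.99  1.64]
hook 0.205 0.5 [-0.27  0.12  2.61  2.7   0.68  1.77]
hook 0.205 0.6 [-0.24  0.04  2.51  2.54  0.43  1.96]
hook 0.205 0.7 [-0.22 -0.01  2.43  2.14  0.24  2.38]
hook 0.245 0.4 [-0.29  0.07  2.61  2.68  0.75  1.79]
hook 0.245 0.5 [-0.27 -0.02  2.52  2.53  0.49  1.97]
hook 0.245 0.6 [-0.24 -0.07  2.44  2.19  0.29  2.33]
hook 0.285 0.2 [-0.32  0.16  2.7   2.74  1.11  1.68]
hook 0.285 0.3 [-0.31  0.03  2.61  2.66  0.81  1.81]
hook 0.285 0.4 [-0.29 -0.07  2.52  2.52  0.55  1.98]
hook 0.285 0.5 [-0.27 -0.12  2.44  2.23  0.35  2.29]
hook 0.305 0.2 [-0.33  0.07  2.66  2.7   0.99  1.75]
hook 0.305 0.3 [-0.31 -0.05  2.57  2.6   0.71  1.89]
hook 0.305 0.4 [-0.29 -0.12  2.48  2.41  0.47  2.11]
hook 0.305 0.5 [-0.27 -0.17  2.4   2.02  0.31  2.52]
pick -0.1 0.4 [1.03 0.73 2.28 4.32 1.12 1.44]
pick -0.05 0.4 [1.01 0.73 2.31 4.24 1.12 1.48]
pick -0.05 0.5 [0.98 0.65 2.29 4.28 0.98 1.37]
```

Run:
```python
from ik import *
R=lean(-.1,np.pi/2)
s=plan([.4735,.361,.13],R,10)
s=plan([.4735,.361,.047],R,4,start=s)
```

```text
dist 0.345 rot 0.697
[-0.025, 0.149, 0.082] [-0.05, 0.69, 0.08]
[-0.03, 0.149, 0.081] [-0.05, 0.69, 0.08]
[-0.034, 0.149, 0.08] [-0.05, 0.69, 0.08]
[-0.038, 0.149, 0.078] [-0.05, 0.69, 0.08]
[-0.042, 0.149, 0.076] [-0.05, 0.69, 0.08]
[-0.046, 0.149, 0.073] [-0.05, 0.69, 0.08]
[-0.05, 0.149, 0.071] [-0.05, 0.69, 0.08]
[-0.054, 0.149, 0.068] [-0.05, 0.69, 0.08]
[-0.057, 0.149, 0.065] [-0.05, 0.69, 0.08]
[-0.06, 0.149, 0.061] [-0.05, 0.69, 0.08]
dist 0.083 rot 0.0
[0.0, -0.0, 0.104] [-0.0, -0.0, 0.0]
[0.0, -0.0, 0.104] [0.0, 0.0, 0.0]
[0.0, -0.0, 0.104] [0.0, 0.0, 0.0]
[0.0, -0.0, 0.104] [0.0, 0.0, 0.0]
```

Emit:
servo_tool(
  moves=[
    {"dp":[-0.025,0.15,0.082],"delta_rot":[-0.05,0.7,0.08],"fingers":0.55},
    {"dp":[-0.03,0.15,0.081],"delta_rot":[-0.05,0.7,0.08],"fingers":0.55},
    {"dp":[-0.034,0.15,0.08],"delta_rot":[-0.05,0.7,0.08],"fingers":0.55},
    {"dp":[-0.038,0.15,0.078],"delta_rot":[-0.05,0.7,0.08],"fingers":0.55},
    {"dp":[-0.042,0.15,0.076],"delta_rot":[-0.05,0.7,0.08],"fingers":0.55},
  ],
  force=30,
)

```text
clock: 4.3
position: [0.3958, 0.2228, 0.2397]
ee_rot: [0.167, 0.025, 0.985, -0.021]
contact_force: [0.2, 0.1, 0.0]
width: 0.0475
gripper_force: 0.0
```

Emit:
servo_tool(
  moves=[
    {"dp":[-0.046,0.15,0.073],"delta_rot":[-0.05,0.7,0.08],"fingers":0.55},
    {"dp":[-0.05,0.15,0.071],"delta_rot":[-0.05,0.7,0.08],"fingers":0.55},
    {"dp":[-0.054,0.15,0.068],"delta_rot":[-0.05,0.7,0.08],"fingers":0.55},
    {"dp":[-0.057,0.15,0.065],"delta_rot":[-0.05,0.7,0.08],"fingers":0.55},
    {"dp":[-0.06,0.145,0.061],"delta_rot":[-0.05,0.7,0.08],"fingers":0.55},
  ],
)

```text
clock: 4.8
position: [0.4719, 0.3656, 0.1805]
ee_rot: [-0.007, 0.047, 0.999, -0.001]
contact_force: [0.7, -0.5, 0.4]
width: 0.0469
gripper_force: 0.0
```

Emit:
servo_tool(
  moves=[
    {"dp":[0,0,0],"delta_rot":[0,0,0],"fingers":0.55},
    {"dp":[0,0,0],"delta_rot":[0,0,0],"fingers":0.55},
  ],
)

```text
clock: 5.0
position: [0.471, 0.3644, 0.1801]
ee_rot: [-0.007, 0.046, 0.999, -0.002]
contact_force: [0.1, 0.2, -0.8]
width: 0.0468
gripper_force: 0.0
```

Run:
```python
from ik import *
s=readout.get_state();print(s['qpos'].round(3),s['width'])
R=lean(-.1,np.pi/2)
s=plan([.4735,.361,.13],R,1)
s=plan([.4735,.361,.047],R,4)
```

```text
[ 0.54   0.403  1.637  0.005  1.115 -0.942] 0.04679952605413417
dist 0.006 rot 0.016
[-0.014, -0.016, -0.02] [-0.04, -0.13, 0.08]
dist 0.079 rot 0.016
[-0.005, -0.004, 0.099] [-0.01, -0.03, 0.02]
[-0.004, -0.004, 0.099] [-0.01, -0.03, 0.02]
[-0.004, -0.004, 0.099] [-0.01, -0.03, 0.02]
[-0.004, -0.004, 0.099] [-0.01, -0.03, 0.02]
```

Descend, grip, lift 10 mm and rotate by 0.6 rad.

Emit:
servo_tool(
  moves=[
    {"dp":[-0.014,-0.016,0],"delta_rot":[-0.05,-0.13,0.08],"fingers":0.55},
    {"dp":[0,0,0.13],"delta_rot":[0,0,0],"fingers":0.55},
    {"dp":[0,0,0.13],"delta_rot":[0,0,0],"fingers":0.55},
    {"dp":[0,0,0.1],"delta_rot":[0,0,0],"fingers":0.55},
    {"dp":[0,0,0.035],"delta_rot":[0,0,0],"fingers":0.55},
  ],
)

```text
clock: 5.5
position: [0.4714, 0.3602, 0.1022]
ee_rot: [-0.0, 0.05, 0.999, 0.001]
contact_force: [0.1, -0.8, 0.0]
width: 0.0466
gripper_force: 0.0
```

Emit:
servo_tool(
  moves=[
    {"dp":[0,0,0],"delta_rot":[0,0,0],"fingers":0.3},
    {"dp":[0,0,0],"delta_rot":[0,0,0],"fingers":0.15},
    {"dp":[0,0,0],"delta_rot":[0,0,0],"fingers":0.1},
    {"dp":[0,0,0],"delta_rot":[0,0,0],"fingers":0.1},
    {"dp":[0,0,0],"delta_rot":[0,0,0],"fingers":0.1},
  ],
  force=30,
)

```text
clock: 6.0
position: [0.4739, 0.3623, 0.1047]
ee_rot: [0.001, 0.049, 0.999, 0.003]
contact_force: [0.2, -0.4, 6.3]
width: 0.0152
gripper_force: 31.7
```

Emit:
servo_tool(
  moves=[
    {"dp":[0,0,-0.04],"delta_rot":[0,0,0],"fingers":0.1},
    {"dp":[0,0,-0.04],"delta_rot":[0,0,0],"fingers":0.1},
    {"dp":[0,0,0],"delta_rot":[0,0,-1],"fingers":0.1},
    {"dp":[0,0,0],"delta_rot":[0,0,-1],"fingers":0.1},
    {"dp":[0,0,0],"delta_rot":[0,0,-1],"fingers":0.1},
  ],
)

```text
clock: 6.5
position: [0.4731, 0.362, 0.1196]
ee_rot: [0.001, -0.102, 0.995, 0.003]
contact_force: [-0.7, 0.8, -2.8]
width: 0.0154
gripper_force: 30.6
```

Emit:
servo_tool(
  moves=[
    {"dp":[0,0,0],"delta_rot":[0,0,-1],"fingers":0.1},
    {"dp":[0,0,0],"delta_rot":[0,0,-1],"fingers":0.1},
    {"dp":[0,0,0],"delta_rot":[0,0,-1],"fingers":0.1},
    {"dp":[0,0,0],"delta_rot":[0,0,0],"fingers":0.1},
    {"dp":[0,0,0],"delta_rot":[0,0,0],"fingers":0.1},
  ],
)

```text
clock: 7.0
position: [0.4731, 0.362, 0.1194]
ee_rot: [0.001, -0.247, 0.969, 0.003]
contact_force: [0.3, -0.2, -1.1]
width: 0.0152
gripper_force: 30.6
```

Run:
```python
from ik import *
s=readout.get_state();print(s['qpos'].round(3),s['width'],s['contact_force'],rot(s['ee_rot']).as_matrix().round(3))
snap('wrist','w3')
```

```text
[ 0.534  0.459  1.719  0.005  0.96  -1.539] 0.015206743139067584 [ 0.34962892 -0.24071768 -1.05239713] [[-0.878 -0.478  0.001]
 [-0.478  0.878  0.006]
 [-0.003  0.005 -1.   ]]
```

View pics/w3.png

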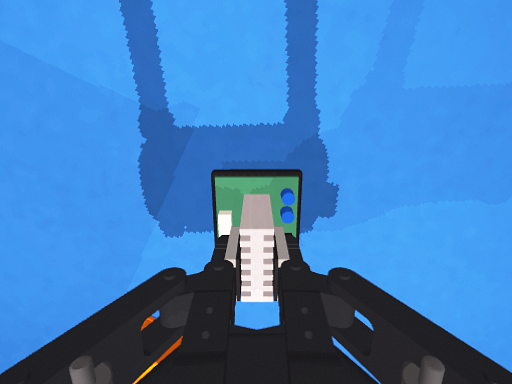

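The board is held square between the pads, centred near (258,230), with the base clear of the bench. I'll set it down at yaw ≈ 0.50.

Emit:
servo_tool(
  moves=[
    {"dp":[0,0,0.03],"delta_rot":[0,0,0],"fingers":0.1},
    {"dp":[0,0,0.025],"delta_rot":[0,0,0],"fingers":0.1},
    {"dp":[0,0,0.015],"delta_rot":[0,0,0],"fingers":0.1},
    {"dp":[0,0,0.005],"delta_rot":[0,0,0],"fingers":0.1},
    {"dp":[0,0,0],"delta_rot":[0,0,0],"fingers":0.1},
  ],
)

```text
clock: 7.55
position: [0.4727, 0.3618, 0.1047]
ee_rot: [0.0, -0.248, 0.969, 0.002]
contact_force: [-1.2, -1.3, 5.9]
width: 0.0158
gripper_force: 31.5
```

Emit:
servo_tool(
  moves=[
    {"dp":[0,0,0],"delta_rot":[0,0,0],"fingers":0.25},
    {"dp":[0,0,0],"delta_rot":[0,0,0],"fingers":0.5},
    {"dp":[0,0,0],"delta_rot":[0,0,0],"fingers":0.55},
    {"dp":[0,0,-0.15],"delta_rot":[0,0,0],"fingers":0.55},
    {"dp":[0,0,-0.25],"delta_rot":[0,0,0],"fingers":0.55},
  ],
)

```text
clock: 8.05
position: [0.4713, 0.3604, 0.1814]
ee_rot: [-0.003, -0.248, 0.969, 0.001]
contact_force: [0.7, 0.5, -0.4]
width: 0.0469
gripper_force: 0.0
```

```bash
python3 log.py
cat > jp.py <<'E'
from ik import *
def chain(q0,q1,n,T0=None):
    # rows following the straight joint path q0->q1; prints rows, returns end pose
    q0=np.array(q0);q1=np.array(q1);p,R=fk(q0,P) if T0 is None else T0;zmin=9;m=0
    for i in range(1,n+1):
        q=q0+(q1-q0)*i/n; pn,Rn=fk(q,P); dp=R.inv().apply(pn-p)/.2; dr=(R.inv()*Rn).as_rotvec()/.1
        print('%d'%i,dp.round(3).tolist(),dr.round(2).tolist(),'' if i%5 else (pn.round(2).tolist(), (pn+.073*Rn.as_matrix()[:,2]).round(2).tolist())); p,R=pn,Rn
    return p,R
E
python3 - <<'E'
from jp import *
q=readout.get_state()['qpos']
p,R=target([.509-.075,.03-.004,.125],.045,.65,.048,.026,0)   # in front of the bar
sd=[np.array([-.2,.3,2.5,2.8,.7,1.6])]
print(ik(p,R,sd),p)
p,R=target([.435,.03,.125],.045,.65,.048,.026,1)
print(ik(p,R,[np.array([-.2,.3,2.5,2.8,.7,-1.5])]))
E
```

```text
8.05 [ 0.533  0.396  1.645  0.005  1.106 -1.54 ] [0.4713 0.3604 0.1814]
[] [0.38010774 0.02357321 0.13335077]
[]
```

Run:
```python
from jp import *
for pos in([.509,.2,.1],[.509,.03,.1]):
    for a in(.65,.75):
        p,R=target(pos,.045,a,.048,.026,0)
        print(pos,a,ik(p,R,[np.array([-.2,.3,2.5,2.8,.7,1.6]),np.array([.2,.3,2.5,3.2,.7,1.6])]))
q=readout.get_state()['qpos']
# after roll: same pose, q6+3.14, TCP raised to z .30
qa=ik(np.array([.4713,.3604,.30]),Ro.from_euler('z',0)*rot(readout.get_state()['ee_rot'])*Ro.from_euler('z',3.1),[np.array([.53,.3,1.5,0,1.3,1.55])])[0];print('qa',qa.round(3))
for qB in ([.45,.0,2.1,0,.45,qa[5]],):
    p,R=fk(qB,P);print('qB',p.round(3),R.as_matrix()[:,2].round(2))
    print('B');chain(qa,qB,9)
    qC=list(qB);qC[3]=2.8
    print('C');chain(qB,qC,30)
```

```text
[0.509, 0.2, 0.1] 0.65 [array([0.45746712, 0.4273787 , 2.52075728, 3.63085429, 0.74644074,
       1.45705363])]
[0.509, 0.2, 0.1] 0.75 [array([0.43088188, 0.34544158, 2.45023763, 3.73690058, 0.51335061,
       1.30792798])]
[0.509, 0.03, 0.1] 0.65 [array([-0.23892105,  0.43875976,  2.68984437,  2.85485621,  0.90833269,
        1.57541062])]
[0.509, 0.03, 0.1] 0.75 [array([-0.21495145,  0.31168006,  2.59254626,  2.7988115 ,  0.59384115,
        1.67902278])]
qa [0.533 0.308 1.468 0.005 1.371 1.561]
qB [0.416 0.278 0.259] [ 0.5   0.24 -0.83]
B
1 [-0.031, 0.028, 0.038] [-0.01, 0.66, 0.09] 
2 [-0.037, 0.027, 0.032] [-0.02, 0.66, 0.09] 
3 [-0.042, 0.027, 0.025] [-0.03, 0.66, 0.09] 
4 [-0.048, 0.026, 0.017] [-0.03, 0.66, 0.09] 
5 [-0.052, 0.026, 0.009] [-0.04, 0.66, 0.09] ([0.45, 0.32, 0.27], [0.47, 0.33, 0.2])
6 [-0.056, 0.025, 0.001] [-0.04, 0.66, 0.08] 
7 [-0.059, 0.024, -0.009] [-0.05, 0.66, 0.08] 
8 [-0.062, 0.024, -0.018] [-0.05, 0.66, 0.08] 
9 [-0.064, 0.023, -0.028] [-0.06, 0.66, 0.07] 
C
1 [0.003, -0.059, -0.001] [0.41, 0.0, 0.84] 
2 [0.003, -0.059, -0.001] [0.41, 0.0, 0.84] 
3 [0
[... 812 characters left out ...]
9, -0.001] [0.41, 0.0, 0.84] 
19 [0.003, -0.059, -0.001] [0.41, 0.0, 0.84] 
20 [0.003, -0.059, -0.001] [0.41, 0.0, 0.84] ([0.44, 0.42, 0.4], [0.48, 0.48, 0.38])
21 [0.003, -0.059, -0.001] [0.41, 0.0, 0.84] 
22 [0.003, -0.059, -0.001] [0.41, 0.0, 0.84] 
23 [0.003, -0.059, -0.001] [0.41, 0.0, 0.84] 
24 [0.003, -0.059, -0.001] [0.41, 0.0, 0.84] 
25 [0.003, -0.059, -0.001] [0.41, 0.0, 0.84] ([0.47, 0.41, 0.44], [0.52, 0.46, 0.43])
26 [0.003, -0.059, -0.001] [0.41, 0.0, 0.84] 
27 [0.003, -0.059, -0.001] [0.41, 0.0, 0.84] 
28 [0.003, -0.059, -0.001] [0.41, 0.0, 0.84] 
29 [0.003, -0.059, -0.001] [0.41, 0.0, 0.84] 
30 [0.003, -0.059, -0.001] [0.41, 0.0, 0.84] ([0.51, 0.37, 0.47], [0.57, 0.41, 0.46])
```

Emit:
servo_tool(
  moves=[
    {"dp":[0,0,-0.2],"delta_rot":[0,0,1],"fingers":0},
    {"dp":[0,0,-0.2],"delta_rot":[0,0,1],"fingers":0},
    {"dp":[0,0,-0.2],"delta_rot":[0,0,1],"fingers":0},
    {"dp":[0,0,0],"delta_rot":[0,0,1],"fingers":0},
    {"dp":[0,0,0],"delta_rot":[0,0,1],"fingers":0},
  ],
)

```text
clock: 8.55
position: [0.4735, 0.3612, 0.3062]
ee_rot: [0.002, 0.002, 1.0, 0.004]
contact_force: [0.0, 0.0, -0.4]
width: 0.0002
gripper_force: 0.0
```

Emit:
servo_tool(
  moves=[
    {"dp":[0,0,0],"delta_rot":[0,0,1],"fingers":0},
    {"dp":[0,0,0],"delta_rot":[0,0,1],"fingers":0},
    {"dp":[0,0,0],"delta_rot":[0,0,1],"fingers":0},
    {"dp":[0,0,0],"delta_rot":[0,0,1],"fingers":0},
    {"dp":[0,0,0],"delta_rot":[0,0,1],"fingers":0},
  ],
)

```text
clock: 9.05
position: [0.473, 0.3608, 0.3039]
ee_rot: [-0.0, 0.249, 0.968, 0.003]
contact_force: [0.1, 0.5, -0.1]
width: 0.0001
gripper_force: 0.0
```

Emit:
servo_tool(
  moves=[
    {"dp":[0,0,0],"delta_rot":[0,0,1],"fingers":0},
    {"dp":[0,0,0],"delta_rot":[0,0,1],"fingers":0},
    {"dp":[0,0,0],"delta_rot":[0,0,1],"fingers":0},
    {"dp":[0,0,0],"delta_rot":[0,0,1],"fingers":0},
    {"dp":[0,0,0],"delta_rot":[0,0,1],"fingers":0},
  ],
)

```text
clock: 9.55
position: [0.473, 0.3609, 0.3039]
ee_rot: [-0.001, 0.481, 0.877, 0.002]
contact_force: [-0.7, 0.6, 0.1]
width: 0.0001
gripper_force: 0.0
```

Emit:
servo_tool(
  moves=[
    {"dp":[0,0,0],"delta_rot":[0,0,1],"fingers":0},
    {"dp":[0,0,0],"delta_rot":[0,0,1],"fingers":0},
    {"dp":[0,0,0],"delta_rot":[0,0,1],"fingers":0},
    {"dp":[0,0,0],"delta_rot":[0,0,1],"fingers":0},
    {"dp":[0,0,0],"delta_rot":[0,0,1],"fingers":0},
  ],
)

```text
clock: 10.05
position: [0.473, 0.3609, 0.3039]
ee_rot: [-0.002, 0.683, 0.731, 0.002]
contact_force: [0.5, -0.5, -0.5]
width: 0.0003
gripper_force: 0.0
```

Emit:
servo_tool(
  moves=[
    {"dp":[0,0,0],"delta_rot":[0,0,1],"fingers":0},
    {"dp":[0,0,0],"delta_rot":[0,0,1],"fingers":0},
    {"dp":[0,0,0],"delta_rot":[0,0,1],"fingers":0},
    {"dp":[0,0,0],"delta_rot":[0,0,1],"fingers":0},
    {"dp":[0,0,0],"delta_rot":[0,0,1],"fingers":0},
  ],
)

```text
clock: 10.55
position: [0.473, 0.3609, 0.3039]
ee_rot: [-0.002, 0.842, 0.539, 0.002]
contact_force: [-0.3, -0.5, 0.6]
width: 0.0002
gripper_force: 0.0
```

Emit:
servo_tool(
  moves=[
    {"dp":[0,0,0],"delta_rot":[0,0,1],"fingers":0},
    {"dp":[0,0,0],"delta_rot":[0,0,1],"fingers":0},
    {"dp":[0,0,0],"delta_rot":[0,0,1],"fingers":0},
    {"dp":[0,0,0],"delta_rot":[0,0,1],"fingers":0},
    {"dp":[0,0,0],"delta_rot":[0,0,1],"fingers":0},
  ],
)

```text
clock: 11.05
position: [0.473, 0.3609, 0.3039]
ee_rot: [-0.002, 0.949, 0.314, 0.001]
contact_force: [0.7, 0.9, 0.4]
width: 0.0001
gripper_force: 0.0
```

Emit:
servo_tool(
  moves=[
    {"dp":[0,0,0],"delta_rot":[0,0,1],"fingers":0},
    {"dp":[0,0,0],"delta_rot":[0,0,0],"fingers":0},
  ],
)

```text
clock: 11.25
position: [0.473, 0.3609, 0.3039]
ee_rot: [-0.003, 0.963, 0.268, 0.001]
contact_force: [-0.7, -0.4, 0.7]
width: 0.0
gripper_force: 0.0
```

```bash
python3 log.py
```

```text
11.25 [0.533 0.304 1.464 0.005 1.371 1.56 ] [0.473  0.3609 0.3039]
```

Next come phase B (tilt) and phase C (q4 swing).

Emit:
servo_tool(
  moves=[
    {"dp":[-0.031,0.028,0.038],"delta_rot":[-0.02,0.66,0.09],"fingers":0},
    {"dp":[-0.037,0.027,0.032],"delta_rot":[-0.02,0.66,0.09],"fingers":0},
    {"dp":[-0.042,0.027,0.025],"delta_rot":[-0.03,0.66,0.09],"fingers":0},
    {"dp":[-0.048,0.026,0.017],"delta_rot":[-0.03,0.66,0.09],"fingers":0},
    {"dp":[-0.052,0.026,0.009],"delta_rot":[-0.04,0.66,0.09],"fingers":0},
  ],
)

```text
clock: 11.75
position: [0.4523, 0.3179, 0.2735]
ee_rot: [-0.04, 0.956, 0.243, 0.162]
contact_force: [-1.7, 0.2, -0.7]
width: 0.0001
gripper_force: 0.0
```

Emit:
servo_tool(
  moves=[
    {"dp":[-0.056,0.025,0],"delta_rot":[-0.04,0.66,0.08],"fingers":0},
    {"dp":[-0.06,0.024,-0.01],"delta_rot":[-0.05,0.66,0.08],"fingers":0},
    {"dp":[-0.062,0.024,-0.018],"delta_rot":[-0.05,0.66,0.08],"fingers":0},
    {"dp":[-0.064,0.023,-0.028],"delta_rot":[-0.06,0.66,0.07],"fingers":0},
    {"dp":[0,0,0],"delta_rot":[0,0,0],"fingers":0},
  ],
)

```text
clock: 12.25
position: [0.4142, 0.2766, 0.261]
ee_rot: [-0.063, 0.931, 0.219, 0.285]
contact_force: [-0.2, 0.6, -0.9]
width: 0.0001
gripper_force: 0.0
```

```bash
python3 log.py
```

```text
12.25 [ 4.480e-01 -6.000e-03  2.102e+00  2.000e-03  4.550e-01  1.555e+00] [0.4142 0.2766 0.261 ]
```

Emit:
servo_tool(
  moves=[
    {"dp":[0.003,-0.059,0],"delta_rot":[0.41,0,0.84],"fingers":0},
    {"dp":[0.003,-0.059,0],"delta_rot":[0.41,0,0.84],"fingers":0},
    {"dp":[0.003,-0.059,0],"delta_rot":[0.41,0,0.84],"fingers":0},
    {"dp":[0.003,-0.059,0],"delta_rot":[0.41,0,0.84],"fingers":0},
    {"dp":[0.003,-0.059,0],"delta_rot":[0.41,0,0.84],"fingers":0},
  ],
)

```text
clock: 12.75
position: [0.401, 0.3346, 0.2751]
ee_rot: [-0.218, 0.944, 0.048, 0.244]
contact_force: [-0.7, 0.5, 0.4]
width: 0.0001
gripper_force: 0.0
```

Emit:
servo_tool(
  moves=[
    {"dp":[0.003,-0.059,0],"delta_rot":[0.41,0,0.84],"fingers":0},
    {"dp":[0.003,-0.059,0],"delta_rot":[0.41,0,0.84],"fingers":0},
    {"dp":[0.003,-0.059,0],"delta_rot":[0.41,0,0.84],"fingers":0},
    {"dp":[0.003,-0.059,0],"delta_rot":[0.41,0,0.84],"fingers":0},
    {"dp":[0.003,-0.059,0],"delta_rot":[0.41,0,0.84],"fingers":0},
  ],
)

```text
clock: 13.25
position: [0.399, 0.3838, 0.3072]
ee_rot: [-0.359, 0.906, -0.125, 0.187]
contact_force: [-0.2, -0.6, -0.5]
width: -0.0001
gripper_force: 0.0
```

```bash
python3 log.py
```

```text
13.25 [0.445 0.004 2.092 0.949 0.459 1.544] [0.399  0.3838 0.3072]
```

Emit:
servo_tool(
  moves=[
    {"dp":[0.003,-0.059,0],"delta_rot":[0.41,0,0.84],"fingers":0},
    {"dp":[0.003,-0.059,0],"delta_rot":[0.41,0,0.84],"fingers":0},
    {"dp":[0.003,-0.059,0],"delta_rot":[0.41,0,0.84],"fingers":0},
    {"dp":[0.003,-0.059,0],"delta_rot":[0.41,0,0.84],"fingers":0},
    {"dp":[0.003,-0.059,0],"delta_rot":[0.41,0,0.84],"fingers":0},
  ],
)

```text
clock: 13.75
position: [0.4138, 0.4168, 0.3535]
ee_rot: [-0.48, 0.818, -0.291, 0.12]
contact_force: [0.3, 1.0, 0.1]
width: -0.0
gripper_force: 0.0
```

Emit:
servo_tool(
  moves=[
    {"dp":[0.003,-0.059,0],"delta_rot":[0.41,0,0.84],"fingers":0},
    {"dp":[0.003,-0.059,0],"delta_rot":[0.41,0,0.84],"fingers":0},
    {"dp":[0.003,-0.059,0],"delta_rot":[0.41,0,0.84],"fingers":0},
    {"dp":[0.003,-0.059,0],"delta_rot":[0.41,0,0.84],"fingers":0},
    {"dp":[0.003,-0.059,0],"delta_rot":[0.41,0,0.84],"fingers":0},
  ],
)

```text
clock: 14.25
position: [0.4425, 0.4268, 0.4037]
ee_rot: [-0.576, 0.687, -0.441, 0.047]
contact_force: [-0.1, 0.2, -0.3]
width: 0.0
gripper_force: 0.0
```

Emit:
servo_tool(
  moves=[
    {"dp":[0.003,-0.059,0],"delta_rot":[0.41,0,0.84],"fingers":0},
    {"dp":[0.003,-0.059,0],"delta_rot":[0.41,0,0.84],"fingers":0},
    {"dp":[0.003,-0.059,0],"delta_rot":[0.41,0,0.84],"fingers":0},
    {"dp":[0.003,-0.059,0],"delta_rot":[0.41,0,0.84],"fingers":0},
    {"dp":[0.003,-0.059,0],"delta_rot":[0.41,0,0.84],"fingers":0},
  ],
)

```text
clock: 14.75
position: [0.4791, 0.4117, 0.4471]
ee_rot: [0.64, -0.518, 0.568, 0.029]
contact_force: [0.6, -0.3, 0.1]
width: 0.0002
gripper_force: 0.0
```

Emit:
servo_tool(
  moves=[
    {"dp":[0.003,-0.059,0],"delta_rot":[0.41,0,0.84],"fingers":0},
    {"dp":[0.003,-0.059,0],"delta_rot":[0.41,0,0.84],"fingers":0},
    {"dp":[0.003,-0.059,0],"delta_rot":[0.41,0,0.84],"fingers":0},
    {"dp":[0,0,0],"delta_rot":[0,0,0],"fingers":0},
  ],
)

```text
clock: 15.15
position: [0.5015, 0.3919, 0.4656]
ee_rot: [0.661, -0.403, 0.628, 0.074]
contact_force: [-0.8, -0.5, 0.1]
width: -0.0001
gripper_force: 0.0
```

```bash
python3 log.py
cat >> jp.py <<'E'
def cart(pg,yaw,a,off,perp,n,q0=None,arc=0):
    # Cartesian rows to the target, joints checked along the way
    s=readout.get_state(); q=np.array(s['qpos'] if q0 is None else q0); p0,R0=fk(q,P)
    p1,R1=target(pg,yaw,a,off,perp,0); w=(R0.inv()*R1).as_rotvec(); p,R=p0,R0
    print('dist',np.linalg.norm(p1-p0).round(3),'rot',w.round(2))
    for i in range(1,n+1):
        pn=p0+(p1-p0)*i/n;Rn=R0*Ro.from_rotvec(w*i/n)
        k=ik(pn,Rn,[q]); 
        q=k[0] if k else q
        print(i,(R.inv().apply(pn-p)/.2).round(3).tolist(),((R.inv()*Rn).as_rotvec()/.1).round(2).tolist(),q.round(2).tolist() if k else 'NO IK'); p,R=pn,Rn
    return q
E
python3 - <<'E'
from jp import *
print('via');q=cart([.43,.24,.2],.1,.65,.048,0.,11)
print('pre1');q=cart([.509,.16,.1],.045,.65,.048,.026,6,q)
print('under');q=cart([.509,.03,.1],.045,.65,.048,.026,4,q)
E
```

```text
15.15 [0.447 0.014 2.094 2.614 0.476 1.561] [0.5015 0.3919 0.4656]
via
dist 0.304 rot [0.42 0.64 0.66]
1 [0.115, 0.03, -0.07] [0.38, 0.58, 0.6] [0.47, 0.0, 2.14, 2.79, 0.44, 1.46]
2 [0.12, 0.021, -0.064] [0.38, 0.58, 0.6] [0.5, -0.0, 2.18, 2.99, 0.41, 1.34]
3 [0.125, 0.011, -0.058] [0.38, 0.58, 0.6] [0.53, -0.01, 2.21, 3.2, 0.4, 1.21]
4 [0.128, 0.002, -0.051] [0.38, 0.58, 0.6] [0.56, -0.01, 2.24, 3.41, 0.39, 1.09]
5 [0.131, -0.008, -0.043] [0.38, 0.58, 0.6] [0.59, -0.01, 2.27, 3.61, 0.4, 0.97]
6 [0.132, -0.017, -0.035] [0.38, 0.58, 0.6] [0.61, -0.0, 2.29, 3.8, 0.41, 0.88]
7 [0.133, -0.026, -0.026] [0.38, 0.58, 0.6] [0.63, 0.0, 2.31, 3.96, 0.42, 0.8]
8 [0.132, -0.035, -0.017] [0.38, 0.58, 0.6] [0.65, 0.01, 2.33, 4.1, 0.43, 0.75]
9 [0.131, -0.044, -0.008] [0.38, 0.58, 0.6] [0.66, 0.02, 2.35, 4.23, 0.45, 0.71]
10 [0.128, -0.051, 0.001] [0.38, 0.58, 0.6] [0.66, 0.04, 2.37, 4.32, 0.45, 0.7]
11 [0.124, -0.059, 0.011] [0.38, 0.58, 0.6] NO IK
pre1
dist 0.178 rot [0.09 0.06 0.09]
1 [0.083, -0.081, 0.092] [0.14, 0.1, 0.15] [0.6, 0.08, 2.41, 4.12, 0.47, 0.9]
2 [0.081, -0.08, 0.094] [0.14, 0.1, 0.15] [0.55, 0.14, 2.45, 3.94, 0.5, 1.08]
3 [0.079, -0.08, 0.096] [0.14, 0.1, 0.15] [0.49, 0.2, 2.49, 3.77, 0.55, 1.23]
4 [0.076, -0.08, 0.098] [0.14, 0.1, 0.15] [0.43, 0.27, 2.52, 3.64, 0.62, 1.36]
5 [0.074, -0.08, 0.1] [0.14, 0.1, 0.15] [0.38, 0.34, 2.55, 3.53, 0.7, 1.45]
6 [0.072, -0.079, 0.102] [0.14, 0.1, 0.15] [0.32, 0.43, 2.58, 3.45, 0.79, 1.52]
under
dist 0.13 rot [ 0. -0.  0.]
1 [0.004, -0.162, -0.006] [0.0, -0.0, 0.0] [0.19, 0.43, 2.62, 3.3, 0.83, 1.55]
2 [0.004, -0.162, -0.006] [0.0, -0.0, 0.0] [0.06, 0.43, 2.65, 3.15, 0.86, 1.57]
3 [0.004, -0.162, -0.006] [0.0, -0.0, 0.0] [-0.09, 0.44, 2.68, 3.0, 0.89, 1.58]
4 [0.004, -0.162, -0.006] [0.0, -0.0, 0.0] [-0.24, 0.44, 2.69, 2.85, 0.91, 1.58]
```

Run:
```python
from jp import *
print('via');q=cart([.45,.25,.2],.5,.7,.048,0.,8)
print('pre1');q=cart([.5,.16,.1],.2,.72,.048,.026,6,q)
print('under');q=cart([.511,.03,.1],.045,.72,.048,.026,4,q)
print('touch');q=cart([.511,.03,.125],.045,.72,.048,.018,2,q)
print('lift1');q=cart([.511,.03,.185],.045,.6,.048,.018,5,q)
print('lift2');q=cart([.511,.03,.245],.045,.48,.048,.018,5,q)
print('lift3');q=cart([.511,.03,.305],.045,.36,.048,.018,5,q)
```

```text
via
dist 0.296 rot [0.03 0.61 0.52]
1 [0.161, 0.03, -0.086] [0.04, 0.77, 0.65] [0.44, -0.0, 2.14, 2.63, 0.43, 1.6]
2 [0.169, 0.019, -0.073] [0.04, 0.77, 0.65] [0.43, -0.01, 2.18, 2.64, 0.38, 1.65]
3 [0.175, 0.008, -0.06] [0.04, 0.77, 0.65] [0.41, -0.02, 2.22, 2.62, 0.34, 1.72]
4 [0.179, -0.004, -0.047] [0.04, 0.77, 0.65] [0.39, -0.03, 2.26, 2.57, 0.3, 1.82]
5 [0.181, -0.016, -0.033] [0.04, 0.77, 0.65] [0.36, -0.03, 2.29, 2.49, 0.26, 1.95]
6 [0.182, -0.028, -0.019] [0.04, 0.77, 0.65] [0.33, -0.03, 2.32, 2.36, 0.24, 2.12]
7 [0.181, -0.04, -0.005] [0.04, 0.77, 0.65] [0.28, -0.02, 2.35, 2.19, 0.22, 2.31]
8 [0.177, -0.051, 0.009] [0.04, 0.77, 0.65] [0.24, -0.0, 2.38, 2.02, 0.22, 2.52]
pre1
dist 0.148 rot [0.23 0.02 0.2 ]
1 [0.083, -0.073, 0.055] [0.38, 0.03, 0.33] [0.22, 0.04, 2.42, 2.36, 0.25, 2.19]
2 [0.08, -0.073, 0.058] [0.38, 0.03, 0.33] [0.21, 0.09, 2.46, 2.63, 0.3, 1.94]
3 [0.078, -0.074, 0.061] [0.38, 0.03, 0.33] [0.19, 0.15, 2.49, 2.81, 0.37, 1.78]
4 [0.075, -0.074, 0.064] [0.38, 0.03, 0.33] [0.18, 0.21, 2.52, 2.93, 0.45, 1.68]
5 [0.073, -0.074, 0.067] [0.38, 0.03, 0.33] [0.17, 0
[... 1312 characters left out ...]
1.87]
3 [-0.045, 0.0, -0.029] [-0.0, -0.24, 0.0] [-0.26, 0.04, 2.54, 2.6, 0.53, 1.89]
4 [-0.046, 0.0, -0.028] [-0.0, -0.24, 0.0] [-0.27, 0.02, 2.54, 2.59, 0.53, 1.91]
5 [-0.047, 0.0, -0.027] [-0.0, -0.24, 0.0] [-0.27, -0.0, 2.54, 2.57, 0.54, 1.92]
lift3
dist 0.054 rot [-0.   -0.12  0.  ]
1 [-0.048, -0.0, -0.025] [-0.0, -0.24, 0.0] [-0.28, -0.02, 2.53, 2.56, 0.54, 1.94]
2 [-0.048, -0.0, -0.024] [-0.0, -0.24, 0.0] [-0.28, -0.04, 2.53, 2.54, 0.54, 1.96]
3 [-0.049, -0.0, -0.023] [-0.0, -0.24, 0.0] [-0.29, -0.06, 2.52, 2.53, 0.55, 1.97]
4 [-0.049, -0.0, -0.022] [-0.0, -0.24, 0.0] [-0.29, -0.08, 2.52, 2.52, 0.55, 1.99]
5 [-0.05, -0.0, -0.021] [-0.0, -0.24, 0.0] [-0.3, -0.09, 2.51, 2.51, 0.56, 2.0]
```

Emit:
servo_tool(
  moves=[
    {"dp":[0.161,0.03,-0.086],"delta_rot":[0.04,0.77,0.65],"fingers":0},
    {"dp":[0.169,0.019,-0.073],"delta_rot":[0.04,0.77,0.65],"fingers":0},
    {"dp":[0.175,0.008,-0.06],"delta_rot":[0.04,0.77,0.65],"fingers":0},
    {"dp":[0.179,-0.004,-0.047],"delta_rot":[0.04,0.77,0.65],"fingers":0},
    {"dp":[0.181,-0.016,-0.033],"delta_rot":[0.04,0.77,0.65],"fingers":0},
  ],
)

```text
clock: 15.65
position: [0.4472, 0.2914, 0.3172]
ee_rot: [0.511, -0.297, 0.801, 0.094]
contact_force: [0.2, 0.5, 0.1]
width: -0.0
gripper_force: 0.0
```

Emit:
servo_tool(
  moves=[
    {"dp":[0.182,-0.028,-0.019],"delta_rot":[0.04,0.77,0.65],"fingers":0},
    {"dp":[0.181,-0.04,-0.005],"delta_rot":[0.04,0.77,0.65],"fingers":0},
    {"dp":[0.177,-0.051,0.009],"delta_rot":[0.04,0.77,0.65],"fingers":0},
    {"dp":[0,0,0],"delta_rot":[0,0,0],"fingers":0},
    {"dp":[0,0,0],"delta_rot":[0,0,0],"fingers":0},
  ],
)

```text
clock: 16.15
position: [0.4165, 0.2321, 0.2308]
ee_rot: [0.407, -0.225, 0.879, 0.104]
contact_force: [0.1, -0.3, 1.1]
width: -0.0001
gripper_force: 0.0
```

```bash
python3 log.py
python3 - <<'E'
from jp import *
print('pre1');q=cart([.5,.16,.1],.2,.72,.048,.026,6)
E
```

```text
16.15 [ 0.238 -0.003  2.385  1.996  0.219  2.536] [0.4165 0.2321 0.2308]
pre1
dist 0.148 rot [0.23 0.02 0.2 ]
1 [0.082, -0.073, 0.056] [0.38, 0.03, 0.33] [0.22, 0.04, 2.42, 2.35, 0.24, 2.2]
2 [0.08, -0.073, 0.059] [0.38, 0.03, 0.33] [0.21, 0.09, 2.46, 2.62, 0.3, 1.95]
3 [0.077, -0.074, 0.062] [0.38, 0.03, 0.33] [0.19, 0.15, 2.49, 2.8, 0.37, 1.78]
4 [0.074, -0.074, 0.065] [0.38, 0.03, 0.33] [0.18, 0.21, 2.52, 2.93, 0.45, 1.68]
5 [0.072, -0.074, 0.068] [0.38, 0.03, 0.33] [0.17, 0.28, 2.55, 3.02, 0.54, 1.62]
6 [0.069, -0.073, 0.071] [0.38, 0.03, 0.33] [0.15, 0.35, 2.58, 3.08, 0.63, 1.59]
```

Emit:
servo_tool(
  moves=[
    {"dp":[0.041,-0.037,0.028],"delta_rot":[0.19,0.01,0.16],"fingers":0},
    {"dp":[0.041,-0.037,0.028],"delta_rot":[0.19,0.01,0.16],"fingers":0},
    {"dp":[0.04,-0.037,0.03],"delta_rot":[0.19,0.01,0.16],"fingers":0},
    {"dp":[0.04,-0.037,0.03],"delta_rot":[0.19,0.01,0.16],"fingers":0},
    {"dp":[0.077,-0.074,0.062],"delta_rot":[0.38,0.03,0.33],"fingers":0},
  ],
)

```text
clock: 16.65
position: [0.4335, 0.1905, 0.1733]
ee_rot: [0.414, -0.158, 0.893, 0.072]
contact_force: [1.1, 0.4, 0.6]
width: 0.0001
gripper_force: 0.0
```

Emit:
servo_tool(
  moves=[
    {"dp":[0.074,-0.074,0.065],"delta_rot":[0.38,0.03,0.33],"fingers":0},
    {"dp":[0.072,-0.074,0.068],"delta_rot":[0.38,0.03,0.33],"fingers":0},
    {"dp":[0.069,-0.073,0.071],"delta_rot":[0.38,0.03,0.33],"fingers":0},
    {"dp":[0,0,0],"delta_rot":[0,0,0],"fingers":0},
  ],
)

```text
clock: 17.05
position: [0.4476, 0.148, 0.1094]
ee_rot: [0.409, -0.09, 0.907, 0.04]
contact_force: [0.2, 0.6, -1.6]
width: 0.0
gripper_force: 0.0
```

Emit:
servo_tool(
  moves=[
    {"dp":[0.012,-0.152,-0.014],"delta_rot":[0.29,0,0.26],"fingers":0},
    {"dp":[0.008,-0.152,-0.01],"delta_rot":[0.29,0,0.26],"fingers":0},
    {"dp":[0.004,-0.152,-0.005],"delta_rot":[0.29,0,0.26],"fingers":0},
    {"dp":[0,-0.152,0],"delta_rot":[0.29,0,0.26],"fingers":0},
    {"dp":[0,0,0],"delta_rot":[0,0,0],"fingers":0},
  ],
)

```text
clock: 17.55
position: [0.4581, 0.0237, 0.1132]
ee_rot: [0.415, -0.017, 0.91, 0.008]
contact_force: [-0.0, -0.4, -0.7]
width: -0.0001
gripper_force: 0.0
```

```bash
python3 log.py
python3 - <<'E'
from jp import *
print('under');q=cart([.511,.03,.1],.045,.72,.048,.026,1)
print('touch');q=cart([.511,.03,.125],.045,.72,.048,.018,3)
snap('wrist','w4')
E
```

```text
17.55 [-0.231  0.343  2.618  2.819  0.682  1.646] [0.4581 0.0237 0.1132]
under
dist 0.004 rot [-0.01  0.   -0.  ]
1 [0.005, 0.02, 0.003] [-0.06, 0.04, -0.04] [-0.22, 0.34, 2.62, 2.82, 0.68, 1.65]
touch
dist 0.031 rot [-0.01  0.   -0.  ]
1 [-0.043, 0.007, -0.026] [-0.02, 0.01, -0.01] [-0.22, 0.3, 2.6, 2.79, 0.62, 1.68]
2 [-0.043, 0.007, -0.026] [-0.02, 0.01, -0.01] [-0.22, 0.26, 2.57, 2.77, 0.56, 1.72]
3 [-0.043, 0.007, -0.026] [-0.02, 0.01, -0.01] [-0.21, 0.23, 2.55, 2.73, 0.51, 1.76]
```

View pics/w4.png

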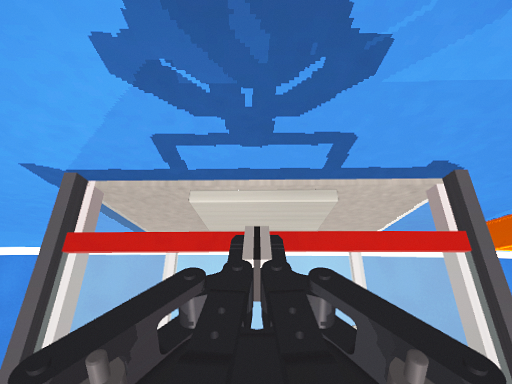

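The wrist view shows the closed fingertips at (257,235) below the hidden bar and centred on it. The red strip is at row 241, and the plate's front edge runs from (190,200) to (337,198).

Emit:
servo_tool(
  moves=[
    {"dp":[-0.043,0.007,-0.026],"delta_rot":[0,0,0],"fingers":0},
    {"dp":[-0.043,0.007,-0.026],"delta_rot":[0,0,0],"fingers":0},
    {"dp":[-0.043,0.007,-0.026],"delta_rot":[0,0,0],"fingers":0},
    {"dp":[-0.039,0,-0.037],"delta_rot":[0,-0.24,0],"fingers":0},
    {"dp":[-0.04,0,-0.036],"delta_rot":[0,-0.24,0],"fingers":0},
  ],
)

```text
clock: 18.1
position: [0.4561, 0.0322, 0.1599]
ee_rot: [0.429, -0.02, 0.903, 0.01]
contact_force: [-1.5, 1.5, -14.3]
width: 0.0003
gripper_force: 5.6
```

```bash
python3 log.py
python3 - <<'E'
from jp import *
for u in [(192,203),(337,200)]: print(px('wrist','w4',u,.018).round(4))
for u in [(190,193),(337,191)]: print(px('wrist','w4',u,.018).round(4))
for u in [(208,229),(310,228)]: print('back',px('wrist','w4',u,.018).round(4))
E
```

```text
18.1 [-0.211  0.182  2.564  2.728  0.512  1.774] [0.4561 0.0322 0.1599]
[ 0.5837 -0.028   0.018 ]
[0.5708 0.0964 0.018 ]
[ 0.5604 -0.0255  0.018 ]
[0.5512 0.0903 0.018 ]
back [ 0.6719 -0.0248  0.018 ]
back [0.662  0.0932 0.018 ]
```

Emit:
servo_tool(
  moves=[
    {"dp":[-0.041,0,-0.035],"delta_rot":[0,-0.24,0],"fingers":0},
    {"dp":[-0.042,0,-0.034],"delta_rot":[0,-0.24,0],"fingers":0},
    {"dp":[-0.043,0,-0.033],"delta_rot":[0,-0.24,0],"fingers":0},
    {"dp":[-0.044,0,-0.031],"delta_rot":[0,-0.24,0],"fingers":0},
    {"dp":[-0.045,0,-0.03],"delta_rot":[0,-0.24,0],"fingers":0},
  ],
)

```text
clock: 18.6
position: [0.4536, 0.032, 0.2123]
ee_rot: [0.481, -0.019, 0.876, 0.012]
contact_force: [-7.5, 4.4, -13.9]
width: -0.0006
gripper_force: 8.1
```

Emit:
servo_tool(
  moves=[
    {"dp":[-0.045,0,-0.029],"delta_rot":[0,-0.24,0],"fingers":0},
    {"dp":[-0.046,0,-0.028],"delta_rot":[0,-0.24,0],"fingers":0},
    {"dp":[-0.047,0,-0.027],"delta_rot":[0,-0.24,0],"fingers":0},
    {"dp":[-0.048,0,-0.025],"delta_rot":[0,-0.24,0],"fingers":0},
    {"dp":[-0.048,0,-0.024],"delta_rot":[0,-0.24,0],"fingers":0},
  ],
)

```text
clock: 19.1
position: [0.4518, 0.032, 0.2639]
ee_rot: [0.531, -0.018, 0.847, 0.013]
contact_force: [-13.3, 1.7, -14.7]
width: 0.0001
gripper_force: 9.3
```

Emit:
servo_tool(
  moves=[
    {"dp":[-0.049,0,-0.023],"delta_rot":[0,-0.24,0],"fingers":0},
    {"dp":[-0.049,0,-0.022],"delta_rot":[0,-0.24,0],"fingers":0},
    {"dp":[0,0,0],"delta_rot":[0,0,0],"fingers":0},
    {"dp":[0,0,0],"delta_rot":[0,0,0],"fingers":0},
  ],
)

```text
clock: 19.5
position: [0.4519, 0.0319, 0.2859]
ee_rot: [0.552, -0.017, 0.833, 0.013]
contact_force: [-18.2, 0.4, -10.3]
width: -0.0003
gripper_force: 8.2
```

```bash
python3 log.py
python3 - <<'E'
from jp import *
snap('top','top2'); t=lambda u,v:(u/3.8+120-.4,v/3.8+120-.4)
D0=np.load('top0.npz')
s=readout.get_state();R=rot(s['ee_rot']).as_matrix();print('a',np.arcsin(-R[2,2]),'bar',s['position']+.048*R[:,2]-.018*R[:,0])
D=np.load('top2.npz');print(D['d'][150:228:2,248].round(3), D['d'][205:240:2,232].round(3))
cv2.imwrite('pics/t2.png',cv2.resize(D['im'][120:270,110:330,::-1],None,fx=3.6,fy=3.6,interpolation=cv2.INTER_CUBIC))
E
```

```text
19.5 [-0.277 -0.075  2.536  2.552  0.55   1.963] [0.4519 0.0319 0.2859]
a 0.39987795801034226 bar [0.50306251 0.03410786 0.28372815]
[0.759 0.759 0.76  0.759 0.76  0.755 0.757 0.756 0.753 0.755 0.753 0.755
 0.752 0.753 0.75  0.75  0.75  0.756 0.834 0.863 0.79  0.79  0.821 0.852
 0.888 0.925 0.969 1.011 1.226 1.224 1.228 1.227 1.222 1.223 0.943 0.94
 0.936 0.95  0.949] [1.013 1.223 1.228 1.224 1.225 1.224 1.227 0.944 0.933 0.941 1.222 1.222
 1.218 1.219 1.218 0.933 0.926 0.928]
```

View pics/t2.png

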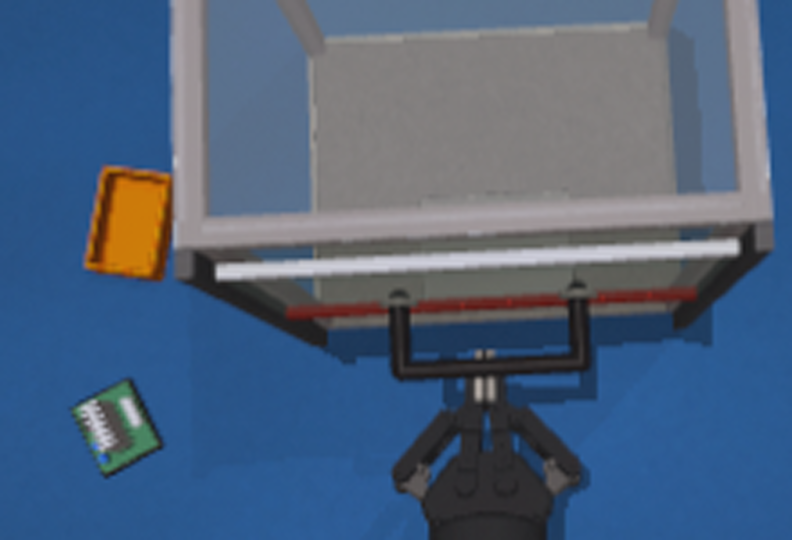

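The top crop shows the fingertips under the bar at (485,365). The board stands at (117,427), rotated as intended, and the tray hasn't moved.

Emit:
servo_tool(
  moves=[
    {"dp":[-0.05,0,-0.03],"delta_rot":[0,0,0],"fingers":0},
    {"dp":[-0.05,0,-0.03],"delta_rot":[0,0,0],"fingers":0},
    {"dp":[0,0,0],"delta_rot":[0,0,0],"fingers":0},
    {"dp":[0.07,0,0.03],"delta_rot":[0,0,0],"fingers":0},
    {"dp":[0.1,0,0.04],"delta_rot":[0,0,0],"fingers":0},
  ],
)

```text
clock: 20.05
position: [0.4568, 0.0303, 0.2843]
ee_rot: [0.566, -0.018, 0.824, 0.012]
contact_force: [0.7, 0.8, -0.0]
width: -0.0001
gripper_force: 0.0
```

```bash
python3 log.py
python3 - <<'E'
from jp import *
k=lambda u,v:(u/3.6+110-.4,v/3.6+120-.4)
C=np.array([px('top','top2',k(*u),.008) for u in[(70,407),(128,378),(163,445),(106,478)]]);print(C.round(3),C.mean(0).round(4))
print('via');q=cart([.45,.25,.2],.5,.7,.048,0.,8)
b=np.array([.473,.362,.046]);z=lean(.5,.7).as_matrix()[:,2]
print('prepick');q=cart(b-.08*z,.5,.7,.054,0,5,q)
print('pick');q=cart(b,.5,.7,.054,0,5,q)
E
```

```text
20.05 [-0.283 -0.04   2.557  2.609  0.629  1.895] [0.4568 0.0303 0.2843]
[[0.489 0.403 0.008]
 [0.515 0.354 0.008]
 [0.457 0.321 0.008]
 [0.429 0.369 0.008]] [0.4724 0.3615 0.008 ]
via
dist 0.213 rot [-0.4   0.33 -0.23]
1 [0.038, 0.127, -0.006] [-0.49, 0.41, -0.29] [-0.22, -0.05, 2.54, 2.58, 0.57, 1.92]
2 [0.034, 0.128, 0.002] [-0.49, 0.41, -0.29] [-0.15, -0.06, 2.53, 2.56, 0.51, 1.95]
3 [0.03, 0.129, 0.01] [-0.49, 0.41, -0.29] [-0.08, -0.06, 2.51, 2.52, 0.45, 1.98]
4 [0.026, 0.129, 0.017] [-0.49, 0.41, -0.29] [-0.01, -0.05, 2.49, 2.48, 0.39, 2.03]
5 [0.021, 0.129, 0.025] [-0.49, 0.41, -0.29] [0.05, -0.05, 2.47, 2.42, 0.34, 2.1]
6 [0.016, 0.128, 0.032] [-0.49, 0.41, -0.29] [0.12, -0.03, 2.44, 2.33, 0.29, 2.19]
7 [0.011, 0.127, 0.039] [-0.49, 0.41, -0.29] [0.18, -0.02, 2.41, 2.2, 0.25, 2.33]
8 [0.006, 0.125, 0.045] [-0.49, 0.41, -0.29] [0.24, -0.0, 2.38, 2.02, 0.22, 2.52]
prepick
dist 0.132 rot [-0.  0.  0.]
1 [0.07, 0.087, 0.07] [-0.0, 0.0, 0.0] [0.31, 0.05, 2.42, 2.47, 0.24, 2.1]
2 [0.07, 0.087, 0.07] [-0.0, 0.0, 0.0] [0.38, 0.11, 2.44, 2.81, 0.29, 1.81]
3 [0.07, 0.087, 0.07] [-0.0, 0.0, 0.0] [0.45, 0.17, 2.47, 3.03, 0.37, 1.64]
4 [0.07, 0.087, 0.07] [-0.0, 0.0, 0.0] [0.52, 0.23, 2.49, 3.17, 0.45, 1.56]
5 [0.07, 0.087, 0.07] [-0.0, 0.0, 0.0] [0.58, 0.3, 2.5, 3.26, 0.54, 1.52]
pick
dist 0.08 rot [-0. -0. -0.]
1 [-0.0, -0.0, 0.08] [-0.0, -0.0, -0.0] [0.58, 0.34, 2.49, 3.25, 0.57, 1.53]
2 [-0.0, -0.0, 0.08] [-0.0, -0.0, -0.0] [0.57, 0.38, 2.48, 3.24, 0.59, 1.53]
3 [0.0, -0.0, 0.08] [-0.0, -0.0, -0.0] [0.57, 0.42, 2.46, 3.24, 0.61, 1.54]
4 [0.0, -0.0, 0.08] [-0.0, -0.0, -0.0] [0.57, 0.45, 2.45, 3.23, 0.63, 1.54]
5 [0.0, -0.0, 0.08] [-0.0, -0.0, -0.0] [0.57, 0.49, 2.43, 3.22, 0.65, 1.55]
```

Emit:
servo_tool(
  moves=[
    {"dp":[0.038,0.127,-0.006],"delta_rot":[-0.49,0.41,-0.29],"fingers":0},
    {"dp":[0.034,0.128,0.002],"delta_rot":[-0.49,0.41,-0.29],"fingers":0},
    {"dp":[0.03,0.129,0.01],"delta_rot":[-0.49,0.41,-0.29],"fingers":0},
    {"dp":[0.026,0.129,0.017],"delta_rot":[-0.49,0.41,-0.29],"fingers":0},
    {"dp":[0.021,0.129,0.025],"delta_rot":[-0.49,0.41,-0.29],"fingers":0},
  ],
)

```text
clock: 20.55
position: [0.4318, 0.159, 0.2498]
ee_rot: [0.469, -0.147, 0.868, 0.074]
contact_force: [0.7, 0.3, -0.1]
width: 0.0
gripper_force: 0.0
```

Emit:
servo_tool(
  moves=[
    {"dp":[0.016,0.128,0.032],"delta_rot":[-0.49,0.41,-0.29],"fingers":0.5},
    {"dp":[0.011,0.127,0.039],"delta_rot":[-0.49,0.41,-0.29],"fingers":0.55},
    {"dp":[0.006,0.125,0.045],"delta_rot":[-0.49,0.41,-0.29],"fingers":0.55},
    {"dp":[0,0,0],"delta_rot":[0,0,0],"fingers":0.55},
  ],
)

```text
clock: 20.95
position: [0.4168, 0.2368, 0.2297]
ee_rot: [0.404, -0.224, 0.88, 0.11]
contact_force: [0.2, 0.3, 0.3]
width: 0.0472
gripper_force: 0.0
```

```bash
python3 log.py
python3 - <<'E'
from jp import *
b=np.array([.473,.362,.046]);z=lean(.5,.7).as_matrix()[:,2]
print('prepick');q=cart(b-.08*z,.5,.7,.054,0,9)
print('pick');q=cart(b,.5,.7,.054,0,5,q)
E
```

```text
20.95 [0.245 0.004 2.38  1.971 0.223 2.571] [0.4168 0.2368 0.2297]
prepick
dist 0.128 rot [ 0.01 -0.01 -0.01]
1 [0.039, 0.045, 0.039] [0.01, -0.01, -0.01] [0.28, 0.03, 2.4, 2.23, 0.22, 2.33]
2 [0.039, 0.045, 0.038] [0.01, -0.01, -0.01] [0.32, 0.06, 2.42, 2.48, 0.24, 2.1]
3 [0.039, 0.046, 0.038] [0.01, -0.01, -0.01] [0.36, 0.09, 2.43, 2.69, 0.27, 1.92]
4 [0.039, 0.046, 0.038] [0.01, -0.01, -0.01] [0.4, 0.12, 2.45, 2.85, 0.3, 1.78]
5 [0.039, 0.046, 0.038] [0.01, -0.01, -0.01] [0.43, 0.16, 2.46, 2.98, 0.35, 1.68]
6 [0.039, 0.046, 0.038] [0.01, -0.01, -0.01] [0.47, 0.19, 2.47, 3.08, 0.39, 1.62]
7 [0.039, 0.046, 0.038] [0.01, -0.01, -0.01] [0.51, 0.23, 2.48, 3.15, 0.44, 1.57]
8 [0.039, 0.046, 0.038] [0.01, -0.01, -0.01] [0.55, 0.26, 2.49, 3.21, 0.49, 1.54]
9 [0.039, 0.046, 0.038] [0.01, -0.01, -0.01] [0.58, 0.3, 2.5, 3.26, 0.54, 1.52]
pick
dist 0.08 rot [-0. -0.  0.]
1 [-0.0, -0.0, 0.08] [-0.0, -0.0, 0.0] [0.58, 0.34, 2.49, 3.25, 0.57, 1.53]
2 [-0.0, -0.0, 0.08] [-0.0, -0.0, 0.0] [0.57, 0.38, 2.48, 3.24, 0.59, 1.53]
3 [0.0, -0.0, 0.08] [-0.0, -0.0, 0.0] [0.57, 0.42, 2.46, 3.24, 0.61, 1.54]
4 [0.0, -0.0, 0.08] [-0.0, -0.0, 0.0] [0.57, 0.45, 2.45, 3.23, 0.63, 1.54]
5 [0.0, -0.0, 0.08] [-0.0, -0.0, 0.0] [0.57, 0.49, 2.43, 3.22, 0.65, 1.55]
```

Emit:
servo_tool(
  moves=[
    {"dp":[0.028,0.033,0.028],"delta_rot":[0,0,0],"fingers":0.55},
    {"dp":[0.028,0.033,0.028],"delta_rot":[0,0,0],"fingers":0.55},
    {"dp":[0.028,0.033,0.028],"delta_rot":[0,0,0],"fingers":0.55},
    {"dp":[0.034,0.037,0.033],"delta_rot":[0,0,0],"fingers":0.55},
    {"dp":[0.039,0.046,0.038],"delta_rot":[0.02,-0.02,-0.02],"fingers":0.55},
  ],
)

```text
clock: 21.45
position: [0.4025, 0.2664, 0.1851]
ee_rot: [0.406, -0.22, 0.881, 0.105]
contact_force: [-0.3, 1.0, 0.0]
width: 0.047
gripper_force: 0.0
```

Emit:
servo_tool(
  moves=[
    {"dp":[0.039,0.046,0.038],"delta_rot":[0.02,-0.02,-0.02],"fingers":0.55},
    {"dp":[0.039,0.046,0.038],"delta_rot":[0.02,-0.02,-0.02],"fingers":0.55},
    {"dp":[0.039,0.046,0.038],"delta_rot":[0.02,-0.02,-0.02],"fingers":0.55},
    {"dp":[0.039,0.046,0.038],"delta_rot":[0,0,0],"fingers":0.55},
    {"dp":[0.039,0.046,0.038],"delta_rot":[0,0,0],"fingers":0.55},
  ],
)

```text
clock: 21.95
position: [0.3837, 0.3084, 0.1302]
ee_rot: [0.41, -0.221, 0.879, 0.101]
contact_force: [-0.7, -0.4, 0.7]
width: 0.0474
gripper_force: 0.0
```

Emit:
servo_tool(
  moves=[
    {"dp":[0,0,0],"delta_rot":[0,0,0],"fingers":0.55},
    {"dp":[0,0,0],"delta_rot":[0,0,0],"fingers":0.55},
  ],
)

```text
clock: 22.15
position: [0.3824, 0.3084, 0.1293]
ee_rot: [0.407, -0.222, 0.88, 0.102]
contact_force: [-0.0, -0.2, -0.9]
width: 0.0469
gripper_force: 0.0
```

```bash
python3 log.py
python3 - <<'E'
from jp import *
b=np.array([.473,.362,.046]);z=lean(.5,.7).as_matrix()[:,2]
print('prepick');q=cart(b-.08*z,.5,.7,.054,0,1)
print('pick');q=cart(b,.5,.7,.054,0,5)
E
```

```text
22.15 [0.575 0.308 2.511 3.265 0.546 1.517] [0.3824 0.3084 0.1293]
prepick
dist 0.005 rot [-0.01 -0.   -0.  ]
1 [-0.02, 0.018, 0.0] [-0.07, -0.04, -0.03] [0.58, 0.3, 2.5, 3.26, 0.54, 1.52]
pick
dist 0.08 rot [-0.01 -0.   -0.  ]
1 [-0.004, 0.004, 0.08] [-0.01, -0.01, -0.01] [0.57, 0.35, 2.5, 3.25, 0.57, 1.53]
2 [-0.004, 0.004, 0.08] [-0.01, -0.01, -0.01] [0.57, 0.39, 2.48, 3.25, 0.6, 1.53]
3 [-0.004, 0.004, 0.08] [-0.01, -0.01, -0.01] [0.57, 0.42, 2.47, 3.24, 0.62, 1.54]
4 [-0.004, 0.004, 0.08] [-0.01, -0.01, -0.01] [0.57, 0.46, 2.45, 3.23, 0.63, 1.54]
5 [-0.004, 0.004, 0.08] [-0.01, -0.01, -0.01] [0.57, 0.49, 2.43, 3.22, 0.65, 1.55]
```

Emit:
servo_tool(
  moves=[
    {"dp":[-0.02,0.018,0],"delta_rot":[-0.07,-0.04,-0.03],"fingers":0.55},
    {"dp":[0,0,0.12],"delta_rot":[0,0,0],"fingers":0.55},
    {"dp":[0,0,0.12],"delta_rot":[0,0,0],"fingers":0.55},
    {"dp":[0,0,0.1],"delta_rot":[0,0,0],"fingers":0.55},
    {"dp":[0,0,0.06],"delta_rot":[0,0,0],"fingers":0.55},
  ],
)

```text
clock: 22.65
position: [0.4371, 0.3426, 0.0798]
ee_rot: [0.408, -0.224, 0.879, 0.105]
contact_force: [-0.9, 0.9, -0.0]
width: 0.0469
gripper_force: 0.0
```

Emit:
servo_tool(
  moves=[
    {"dp":[0,0,0],"delta_rot":[0,0,0],"fingers":0.35},
    {"dp":[0,0,0],"delta_rot":[0,0,0],"fingers":0.2},
    {"dp":[0,0,0],"delta_rot":[0,0,0],"fingers":0.1},
    {"dp":[0,0,0],"delta_rot":[0,0,0],"fingers":0.1},
    {"dp":[0,0,0],"delta_rot":[0,0,0],"fingers":0.1},
  ],
  force=35,
)

```text
clock: 23.15
position: [0.4343, 0.3417, 0.0796]
ee_rot: [0.406, -0.225, 0.879, 0.105]
contact_force: [-1.6, -3.2, 4.0]
width: 0.0155
gripper_force: 39.3
```

```bash
python3 log.py
python3 - <<'E'
from jp import *
s=readout.get_state();R=rot(s['ee_rot']).as_matrix();print('grip',s['position']+.054*R[:,2],'a',np.arcsin(-R[2,2]),'yaw',np.arctan2(R[1,2],R[0,2]),'roll',R[2,1],s['width'])
print('up');q=cart([.473,.362,.10],.5,.7,.054,0,4)
print('v1');q=cart([.47,.2,.11],.25,.7,.054,0,8,q)
print('v2');q=cart([.5,.04,.095],.03,.7,.054,0,7,q)
print('in');q=cart([.625,.036,.085],.03,.7,.054,0,8,q)
print('dn');q=cart([.625,.036,.062],.03,.7,.054,0,5,q)
E
```

```text
23.15 [0.567 0.488 2.434 3.223 0.648 1.549] [0.4343 0.3417 0.0796]
grip [0.47034153 0.3615561  0.04465161] a 0.7046714442418024 yaw 0.5024112962737045 roll 0.0012690668545273787 0.015471105863824375
up
dist 0.055 rot [ 0. -0. -0.]
1 [-0.054, -0.001, -0.042] [0.0, -0.01, -0.0] [0.57, 0.45, 2.42, 3.23, 0.6, 1.54]
2 [-0.055, -0.001, -0.042] [0.0, -0.01, -0.0] [0.57, 0.41, 2.41, 3.24, 0.54, 1.53]
3 [-0.055, -0.001, -0.042] [0.0, -0.01, -0.0] [0.57, 0.37, 2.39, 3.25, 0.49, 1.52]
4 [-0.055, -0.001, -0.042] [0.0, -0.01, -0.0] [0.57, 0.34, 2.37, 3.26, 0.44, 1.51]
v1
dist 0.153 rot [0.19 0.   0.16]
1 [0.027, -0.082, -0.042] [0.24, 0.0, 0.2] [0.54, 0.33, 2.4, 3.26, 0.45, 1.51]
2 [0.025, -0.083, -0.04] [0.24, 0.0, 0.2] [0.51, 0.31, 2.42, 3.26, 0.46, 1.51]
3 [0.024, -0.084, -0.038] [0.24, 0.0, 0.2] [0.48, 0.3, 2.44, 3.26, 0.47, 1.51]
4 [0.022, -0.086, -0.036] [0.24, 0.0, 0.2] [0.44, 0.29, 2.46, 3.26, 0.48, 1.51]
5 [0.02, -0.087, -0.034] [0.24, 0.0, 0.2] [0.41, 0.28, 2.48, 3.25, 0.49, 1.52]
6 [0.018, -0.088, -0.032] [0.24, 0.0, 0.2] [0.37, 0.26, 2.5, 3.23, 0.5, 1.53]
7 [0.017, -0.089, -0.03] [0.2
[... 1109 characters left out ...]
0, 0.0] [-0.13, 0.35, 2.43, 2.9, 0.52, 1.68]
6 [-0.045, -0.005, 0.064] [-0.0, -0.0, 0.0] [-0.12, 0.37, 2.4, 2.9, 0.5, 1.69]
7 [-0.045, -0.005, 0.064] [-0.0, -0.0, 0.0] [-0.12, 0.38, 2.37, 2.9, 0.49, 1.69]
8 [-0.045, -0.005, 0.064] [-0.0, -0.0, 0.0] [-0.12, 0.39, 2.34, 2.89, 0.47, 1.7]
dn
dist 0.023 rot [-0.  0.  0.]
1 [0.018, 0.0, 0.015] [-0.0, 0.0, 0.0] [-0.12, 0.41, 2.34, 2.9, 0.48, 1.69]
2 [0.018, 0.0, 0.015] [-0.0, 0.0, 0.0] [-0.12, 0.42, 2.35, 2.91, 0.5, 1.68]
3 [0.018, 0.0, 0.015] [-0.0, 0.0, 0.0] [-0.12, 0.43, 2.35, 2.91, 0.51, 1.68]
4 [0.018, 0.0, 0.015] [-0.0, 0.0, 0.0] [-0.12, 0.44, 2.35, 2.92, 0.53, 1.67]
5 [0.018, 0.0, 0.015] [-0.0, 0.0, 0.0] [-0.12, 0.45, 2.36, 2.93, 0.55, 1.66]
```

Emit:
servo_tool(
  moves=[
    {"dp":[-0.02,0,-0.016],"delta_rot":[0,0,0],"fingers":0.1},
    {"dp":[-0.055,0,-0.042],"delta_rot":[0,0,0],"fingers":0.1},
    {"dp":[-0.055,0,-0.042],"delta_rot":[0,0,0],"fingers":0.1},
    {"dp":[-0.055,0,-0.042],"delta_rot":[0,0,0],"fingers":0.1},
    {"dp":[-0.034,0,-0.026],"delta_rot":[0,0,0],"fingers":0.1},
  ],
)

```text
clock: 23.65
position: [0.4371, 0.3437, 0.1354]
ee_rot: [0.406, -0.225, 0.879, 0.105]
contact_force: [0.3, 0.4, -2.0]
width: 0.0158
gripper_force: 38.4
```

Emit:
servo_tool(
  moves=[
    {"dp":[0.027,-0.082,-0.042],"delta_rot":[0.24,0,0.2],"fingers":0.1},
    {"dp":[0.025,-0.083,-0.04],"delta_rot":[0.24,0,0.2],"fingers":0.1},
    {"dp":[0.024,-0.084,-0.038],"delta_rot":[0.24,0,0.2],"fingers":0.1},
    {"dp":[0.022,-0.086,-0.036],"delta_rot":[0.24,0,0.2],"fingers":0.1},
    {"dp":[0.02,-0.087,-0.034],"delta_rot":[0.24,0,0.2],"fingers":0.1},
  ],
)

```text
clock: 24.15
position: [0.4318, 0.246, 0.1397]
ee_rot: [0.412, -0.155, 0.895, 0.071]
contact_force: [0.0, -0.3, -2.5]
width: 0.0157
gripper_force: 38.4
```

Emit:
servo_tool(
  moves=[
    {"dp":[0.018,-0.088,-0.032],"delta_rot":[0.24,0,0.2],"fingers":0.1},
    {"dp":[0.017,-0.089,-0.03],"delta_rot":[0.24,0,0.2],"fingers":0.1},
    {"dp":[0.015,-0.09,-0.027],"delta_rot":[0.24,0,0.2],"fingers":0.1},
    {"dp":[0.013,-0.11,0.002],"delta_rot":[0.24,0,0.2],"fingers":0.1},
    {"dp":[0.01,-0.11,0.004],"delta_rot":[0.24,0,0.2],"fingers":0.1},
  ],
)

```text
clock: 24.65
position: [0.4373, 0.1462, 0.1396]
ee_rot: [0.416, -0.085, 0.904, 0.038]
contact_force: [0.2, 0.2, -0.7]
width: 0.0156
gripper_force: 38.4
```

Emit:
servo_tool(
  moves=[
    {"dp":[0.008,-0.11,0.007],"delta_rot":[0.24,0,0.2],"fingers":0.1},
    {"dp":[0.006,-0.11,0.01],"delta_rot":[0.24,0,0.2],"fingers":0.1},
    {"dp":[0.004,-0.11,0.012],"delta_rot":[0.24,0,0.2],"fingers":0.1},
    {"dp":[0,-0.11,0.015],"delta_rot":[0.24,0,0.2],"fingers":0.1},
    {"dp":[0,-0.11,0.018],"delta_rot":[0.24,0,0.2],"fingers":0.1},
  ],
)

```text
clock: 25.15
position: [0.4584, 0.0381, 0.1291]
ee_rot: [0.418, -0.014, 0.908, 0.005]
contact_force: [1.1, 0.4, -1.9]
width: 0.0157
gripper_force: 38.4
```

Emit:
servo_tool(
  moves=[
    {"dp":[0,0,0],"delta_rot":[0,0,0],"fingers":0.1},
    {"dp":[0,0,0],"delta_rot":[0,0,0],"fingers":0.1},
  ],
)

```text
clock: 25.35
position: [0.4588, 0.0389, 0.1293]
ee_rot: [0.419, -0.015, 0.908, 0.005]
contact_force: [-1.0, 0.5, -1.9]
width: 0.0157
gripper_force: 38.4
```

```bash
python3 log.py
python3 - <<'E'
from jp import *
s=readout.get_state();R=rot(s['ee_rot']).as_matrix();print('grip',s['position']+.054*R[:,2],'a',np.arcsin(-R[2,2]),'yaw',np.arctan2(R[1,2],R[0,2]),'roll',R[2,1],s['width'],s['gripper_force'])
print('in');q=cart([.625,.036,.085],.04,.7047,.054,0,6)
snap('wrist','w5'); snap('scene','s5')
a=cv2.imread('pics/w5.png');b=cv2.resize(cv2.imread('pics/s5.png')[60:280,130:400],None,fx=1.4,fy=1.4)
c=np.zeros((384,512+b.shape[1],3),np.uint8)[:,:800];c[:,:512]=a;c[:b.shape[0],512:]=b[:,:288];cv2.imwrite('pics/c5.png',c)
E
```

```text
25.35 [-0.158  0.285  2.592  2.891  0.605  1.652] [0.4588 0.0389 0.1293]
grip [0.49982164 0.04010078 0.09426777] a 0.7070229135633214 yaw 0.02856265282200535 roll -0.00329018309867749 0.015698054845112892 38.36721360683441
in
dist 0.126 rot [-0.01 -0.   -0.  ]
1 [-0.062, -0.007, 0.084] [-0.01, -0.0, -0.01] [-0.15, 0.3, 2.55, 2.89, 0.58, 1.66]
2 [-0.062, -0.007, 0.084] [-0.01, -0.0, -0.01] [-0.14, 0.32, 2.51, 2.89, 0.55, 1.67]
3 [-0.062, -0.007, 0.084] [-0.01, -0.0, -0.01] [-0.14, 0.34, 2.46, 2.88, 0.53, 1.68]
4 [-0.062, -0.008, 0.084] [-0.01, -0.0, -0.01] [-0.13, 0.36, 2.42, 2.88, 0.51, 1.69]
5 [-0.062, -0.008, 0.084] [-0.01, -0.0, -0.01] [-0.13, 0.37, 2.38, 2.87, 0.48, 1.71]
6 [-0.061, -0.008, 0.084] [-0.01, -0.0, -0.01] [-0.12, 0.39, 2.33, 2.86, 0.46, 1.72]
```

View pics/c5.png

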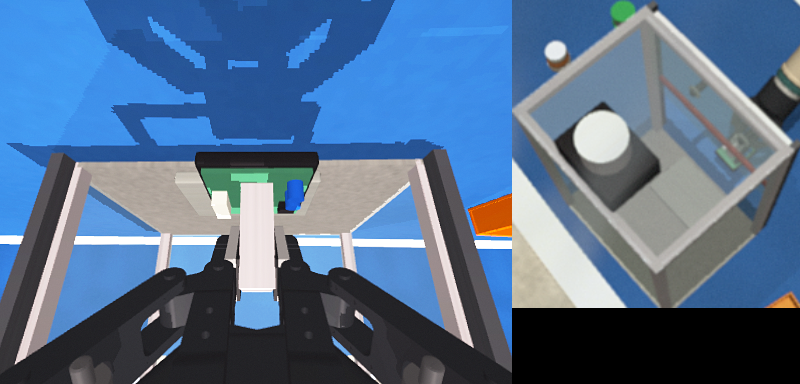

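The wrist view shows the board upright in the grip, centred at (257,190), with the plate behind it at (180–330, 190) and the sash out of the way. I'm moving it in.

Emit:
servo_tool(
  moves=[
    {"dp":[-0.04,-0.007,0.055],"delta_rot":[0,0,0],"fingers":0.1},
    {"dp":[-0.062,-0.007,0.084],"delta_rot":[0,0,0],"fingers":0.1},
    {"dp":[-0.062,-0.007,0.084],"delta_rot":[0,0,0],"fingers":0.1},
    {"dp":[-0.062,-0.007,0.084],"delta_rot":[0,0,0],"fingers":0.1},
    {"dp":[-0.062,-0.007,0.084],"delta_rot":[0,0,0],"fingers":0.1},
  ],
)

```text
clock: 25.95
position: [0.5587, 0.0368, 0.1236]
ee_rot: [0.42, -0.017, 0.907, 0.006]
contact_force: [0.5, 0.8, -2.1]
width: 0.0154
gripper_force: 38.4
```

Emit:
servo_tool(
  moves=[
    {"dp":[-0.062,-0.007,0.084],"delta_rot":[0,0,0],"fingers":0.1},
    {"dp":[-0.02,0,0.028],"delta_rot":[0,0,0],"fingers":0.1},
    {"dp":[0,0,0],"delta_rot":[0,0,0],"fingers":0.1},
    {"dp":[0,0,0],"delta_rot":[0,0,0],"fingers":0.1},
  ],
)

```text
clock: 26.35
position: [0.5837, 0.0359, 0.1207]
ee_rot: [0.419, -0.016, 0.908, 0.006]
contact_force: [-0.5, -0.3, -1.3]
width: 0.0152
gripper_force: 38.4
```

```bash
python3 log.py
python3 - <<'E'
from jp import *
s=readout.get_state();R=rot(s['ee_rot']).as_matrix();print('grip',s['position']+.054*R[:,2],'a',np.arcsin(-R[2,2]),'yaw',np.arctan2(R[1,2],R[0,2]),'roll',R[2,1],s['contact_force'])
print('dn');q=cart([.626,.036,.0635],.03,.7047,.054,0,5)
E
```

```text
26.35 [-0.112  0.39   2.331  2.889  0.451  1.701] [0.5837 0.0359 0.1207]
grip [0.62475967 0.03717208 0.08568814] a 0.7064571848986996 yaw 0.03107895985430386 roll -0.0035021120135976472 [-0.48221013 -0.34591105 -1.3224781 ]
dn
dist 0.022 rot [ 0.   -0.    0.01]
1 [0.016, -0.001, 0.015] [0.0, -0.0, 0.01] [-0.11, 0.4, 2.34, 2.9, 0.47, 1.69]
2 [0.016, -0.001, 0.015] [0.0, -0.0, 0.01] [-0.11, 0.41, 2.34, 2.9, 0.48, 1.69]
3 [0.016, -0.001, 0.015] [0.0, -0.0, 0.01] [-0.11, 0.42, 2.34, 2.91, 0.5, 1.68]
4 [0.016, -0.001, 0.015] [0.0, -0.0, 0.01] [-0.11, 0.44, 2.35, 2.92, 0.51, 1.67]
5 [0.016, -0.001, 0.015] [0.0, -0.0, 0.01] [-0.11, 0.45, 2.35, 2.92, 0.53, 1.67]
```

Emit:
servo_tool(
  moves=[
    {"dp":[0.016,0,0.015],"delta_rot":[0,0,0],"fingers":0.1},
    {"dp":[0.016,0,0.015],"delta_rot":[0,0,0],"fingers":0.1},
    {"dp":[0.016,0,0.015],"delta_rot":[0,0,0],"fingers":0.1},
    {"dp":[0.016,0,0.014],"delta_rot":[0,0,0],"fingers":0.1},
    {"dp":[0.01,0,0.009],"delta_rot":[0,0,0],"fingers":0.1},
  ],
)

```text
clock: 26.85
position: [0.5853, 0.0352, 0.1005]
ee_rot: [0.419, -0.016, 0.908, 0.005]
contact_force: [0.3, 0.2, -1.5]
width: 0.0157
gripper_force: 38.4
```

Emit:
servo_tool(
  moves=[
    {"dp":[0.004,0,0.003],"delta_rot":[0,0,0],"fingers":0.1},
    {"dp":[0,0,0],"delta_rot":[0,0,0],"fingers":0.1},
  ],
)

```text
clock: 27.05
position: [0.5854, 0.0352, 0.0999]
ee_rot: [0.42, -0.016, 0.908, 0.005]
contact_force: [-0.0, 0.3, -2.2]
width: 0.0157
gripper_force: 38.4
```

Emit:
servo_tool(
  moves=[
    {"dp":[0.004,0,0.003],"delta_rot":[0,0,0],"fingers":0.1},
    {"dp":[0.004,0,0.003],"delta_rot":[0,0,0],"fingers":0.1},
    {"dp":[0,0,0],"delta_rot":[0,0,0],"fingers":0.1},
  ],
)

```text
clock: 27.35
position: [0.5853, 0.0352, 0.0982]
ee_rot: [0.42, -0.016, 0.908, 0.005]
contact_force: [0.1, -0.3, -1.5]
width: 0.0154
gripper_force: 38.4
```

Emit:
servo_tool(
  moves=[
    {"dp":[0.003,0,0.0025],"delta_rot":[0,0,0],"fingers":0.1},
    {"dp":[0,0,0],"delta_rot":[0,0,0],"fingers":0.1},
  ],
)

```text
clock: 27.55
position: [0.5855, 0.0352, 0.0977]
ee_rot: [0.42, -0.016, 0.907, 0.005]
contact_force: [-0.5, 0.3, -0.8]
width: 0.0153
gripper_force: 38.5
```

Emit:
servo_tool(
  moves=[
    {"dp":[0.003,0,0.0025],"delta_rot":[0,0,0],"fingers":0.1},
    {"dp":[0,0,0],"delta_rot":[0,0,0],"fingers":0.1},
  ],
)

```text
clock: 27.75
position: [0.5855, 0.0352, 0.0976]
ee_rot: [0.421, -0.016, 0.907, 0.005]
contact_force: [-3.6, -0.5, 4.1]
width: 0.0158
gripper_force: 39.4
```

The plate is touched, with the force up to +4 N. I'll release and back out along the tool axis.

Emit:
servo_tool(
  moves=[
    {"dp":[0,0,0],"delta_rot":[0,0,0],"fingers":0.22},
    {"dp":[0,0,0],"delta_rot":[0,0,0],"fingers":0.3},
    {"dp":[0,0,0],"delta_rot":[0,0,0],"fingers":0.45},
    {"dp":[0,0,0],"delta_rot":[0,0,0],"fingers":0.5},
    {"dp":[0,0,0],"delta_rot":[0,0,0],"fingers":0.5},
  ],
)

```text
clock: 28.25
position: [0.5854, 0.0353, 0.0967]
ee_rot: [0.42, -0.016, 0.907, 0.005]
contact_force: [-0.9, 0.8, 0.1]
width: 0.0427
gripper_force: 0.0
```

Emit:
servo_tool(
  moves=[
    {"dp":[0,0,-0.06],"delta_rot":[0,0,0],"fingers":0.5},
    {"dp":[0,0,-0.1],"delta_rot":[0,0,0],"fingers":0.5},
    {"dp":[0,0,-0.1],"delta_rot":[0,0,0],"fingers":0.5},
    {"dp":[0,0,-0.1],"delta_rot":[0,0,0],"fingers":0.5},
    {"dp":[0,0,0],"delta_rot":[0,0,0],"fingers":0.5},
  ],
)

```text
clock: 28.75
position: [0.5283, 0.0338, 0.1446]
ee_rot: [0.42, -0.016, 0.907, 0.005]
contact_force: [-0.7, -0.5, 0.4]
width: 0.0425
gripper_force: 0.0
```

```bash
python3 log.py
python3 - <<'E'
from jp import *
snap('wrist','w6')
print('back');q=cart([.495,.04,.13],.03,.7,.054,0,6)
print('side');q=cart([.47,.2,.16],.3,.65,.054,0,6,q)
print('upS');q=cart([.495,.21,.30],.3,.45,.054,0,8,q)
print('above');q=cart([.509,.16,.34],.2,.36,.058,-.018,5,q)
print('over');q=cart([.509,.03,.34],.045,.36,.058,-.018,6,q)
E
```

```text
28.75 [-0.14   0.285  2.423  2.838  0.445  1.73 ] [0.5283 0.0338 0.1446]
back
dist 0.079 rot [-0.   -0.    0.01]
1 [0.028, 0.006, -0.059] [-0.0, -0.0, 0.01] [-0.14, 0.27, 2.44, 2.83, 0.45, 1.73]
2 [0.028, 0.006, -0.059] [-0.0, -0.0, 0.01] [-0.15, 0.25, 2.46, 2.83, 0.45, 1.74]
3 [0.028, 0.006, -0.059] [-0.0, -0.0, 0.01] [-0.15, 0.22, 2.49, 2.82, 0.45, 1.74]
4 [0.028, 0.006, -0.059] [-0.0, -0.0, 0.01] [-0.15, 0.2, 2.51, 2.81, 0.45, 1.75]
5 [0.028, 0.006, -0.059] [-0.0, -0.0, 0.01] [-0.16, 0.18, 2.53, 2.8, 0.45, 1.76]
6 [0.028, 0.006, -0.059] [-0.0, -0.0, 0.01] [-0.16, 0.15, 2.54, 2.79, 0.44, 1.77]
side
dist 0.153 rot [-0.21 -0.05 -0.17]
1 [-0.007, 0.124, -0.028] [-0.35, -0.08, -0.28] [-0.1, 0.14, 2.54, 2.81, 0.44, 1.76]
2 [-0.011, 0.125, -0.023] [-0.35, -0.08, -0.28] [-0.04, 0.13, 2.54, 2.84, 0.43, 1.75]
3 [-0.014, 0.125, -0.019] [-0.35, -0.08, -0.28] [0.03, 0.12, 2.54, 2.87, 0.42, 1.73]
4 [-0.018, 0.126, -0.014] [-0.35, -0.08, -0.28] [0.09, 0.11, 2.53, 2.91, 0.41, 1.71]
5 [-0.022, 0.125, -0.01] [-0.35, -0.08, -0.28] [0.16, 0.11, 2.52, 2.95, 0.4, 1.69]
6 [-0.025, 0.125, -0.005] [-0.35,
[... 1038 characters left out ...]
[-0.05, -0.047, -0.019] [0.18, -0.18, 0.08] [0.15, -0.18, 2.33, 2.85, 0.21, 1.83]
5 [-0.051, -0.047, -0.017] [0.18, -0.18, 0.08] [0.13, -0.19, 2.32, 2.84, 0.21, 1.84]
over
dist 0.123 rot [ 0.15 -0.    0.05]
1 [0.007, -0.1, -0.02] [0.24, -0.0, 0.09] [0.07, -0.2, 2.33, 2.66, 0.22, 2.0]
2 [0.007, -0.101, -0.017] [0.24, -0.0, 0.09] [-0.0, -0.22, 2.34, 2.49, 0.23, 2.15]
3 [0.006, -0.101, -0.015] [0.24, -0.0, 0.09] [-0.07, -0.23, 2.34, 2.34, 0.25, 2.29]
4 [0.005, -0.101, -0.012] [0.24, -0.0, 0.09] [-0.15, -0.24, 2.35, 2.21, 0.28, 2.4]
5 [0.004, -0.102, -0.01] [0.24, -0.0, 0.09] [-0.22, -0.25, 2.35, 2.1, 0.32, 2.49]
6 [0.003, -0.102, -0.007] [0.24, -0.0, 0.09] [-0.29, -0.25, 2.36, 2.01, 0.35, 2.55]
```

View pics/w6.png

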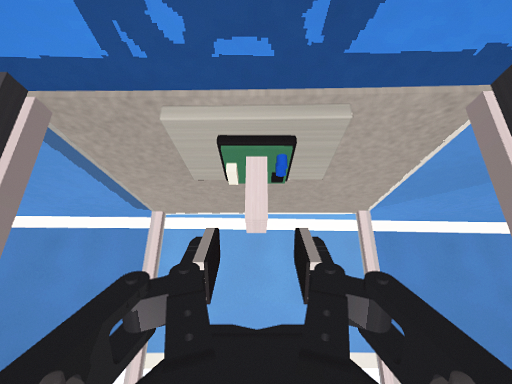

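The view shows the board upright on the plate (base front corners (219,148) and (296,148)), well inside the plate edges (165–352). I'll check this numerically, then go around and above the bar.

Run:
```python
from jp import *
for n,u in [('plate front',(163,119)),('',(352,118)),('plate back',(195,180)),('',(323,178)),('board front',(219,146)),('',(296,146))]: print(n,px('wrist','w6',u,.018).round(4))
print('hs top',px('wrist','w6',(257,162),.078).round(4),px('wrist','w6',(257,225),.078))
```

```text
plate front [ 0.5803 -0.0276  0.018 ]
 [0.574  0.0981 0.018 ]
plate back [ 0.6797 -0.0235  0.018 ]
 [0.669  0.1034 0.018 ]
board front [0.6131 0.0067 0.018 ]
 [0.6106 0.067  0.018 ]
hs top [0.5255 0.0337 0.078 ] [0.62514753 0.03725245 0.078     ]
```

Emit:
servo_tool(
  moves=[
    {"dp":[0.028,0.006,-0.059],"delta_rot":[0,0,0],"fingers":0.2},
    {"dp":[0.028,0.006,-0.059],"delta_rot":[0,0,0],"fingers":0},
    {"dp":[0.028,0.006,-0.059],"delta_rot":[0,0,0],"fingers":0},
    {"dp":[0.028,0.006,-0.059],"delta_rot":[0,0,0],"fingers":0},
    {"dp":[0.028,0.006,-0.059],"delta_rot":[0,0,0],"fingers":0},
  ],
)

```text
clock: 29.3
position: [0.4659, 0.0377, 0.1602]
ee_rot: [0.419, -0.016, 0.908, 0.005]
contact_force: [0.2, -0.3, 0.2]
width: 0.0001
gripper_force: 0.0
```

Emit:
servo_tool(
  moves=[
    {"dp":[0.028,0.006,-0.059],"delta_rot":[0,0,0],"fingers":0},
    {"dp":[-0.007,0.124,-0.028],"delta_rot":[-0.35,-0.08,-0.28],"fingers":0},
    {"dp":[-0.011,0.125,-0.023],"delta_rot":[-0.35,-0.08,-0.28],"fingers":0},
    {"dp":[-0.014,0.125,-0.019],"delta_rot":[-0.35,-0.08,-0.28],"fingers":0},
    {"dp":[-0.018,0.126,-0.014],"delta_rot":[-0.35,-0.08,-0.28],"fingers":0},
  ],
)

```text
clock: 29.8
position: [0.4371, 0.138, 0.1822]
ee_rot: [0.432, -0.096, 0.896, 0.046]
contact_force: [0.3, -0.9, 0.2]
width: -0.0001
gripper_force: 0.0
```

Emit:
servo_tool(
  moves=[
    {"dp":[-0.022,0.125,-0.01],"delta_rot":[-0.35,-0.08,-0.28],"fingers":0},
    {"dp":[-0.025,0.125,-0.005],"delta_rot":[-0.35,-0.08,-0.28],"fingers":0},
    {"dp":[-0.073,0,-0.039],"delta_rot":[0,-0.25,0],"fingers":0},
    {"dp":[-0.074,0,-0.037],"delta_rot":[0,-0.25,0],"fingers":0},
    {"dp":[-0.075,0,-0.035],"delta_rot":[0,-0.25,0],"fingers":0},
  ],
)

```text
clock: 30.3
position: [0.437, 0.1895, 0.2406]
ee_rot: [0.47, -0.133, 0.87, 0.071]
contact_force: [0.8, -0.4, 0.0]
width: -0.0001
gripper_force: 0.0
```

Emit:
servo_tool(
  moves=[
    {"dp":[-0.076,0,-0.033],"delta_rot":[0,-0.25,0],"fingers":0},
    {"dp":[-0.077,0,-0.031],"delta_rot":[0,-0.25,0],"fingers":0},
    {"dp":[-0.077,0,-0.03],"delta_rot":[0,-0.25,0],"fingers":0},
    {"dp":[-0.078,0,-0.028],"delta_rot":[0,-0.25,0],"fingers":0},
    {"dp":[-0.079,0,-0.026],"delta_rot":[0,-0.25,0],"fingers":0},
  ],
)

```text
clock: 30.8
position: [0.4509, 0.1935, 0.3231]
ee_rot: [0.524, -0.128, 0.839, 0.079]
contact_force: [0.2, -0.1, -0.4]
width: 0.0005
gripper_force: 0.0
```

```bash
python3 log.py
python3 - <<'E'
from jp import *
print('above');q=cart([.509,.16,.345],.2,.36,.058,-.018,5)
print('over');q=cart([.509,.03,.345],.045,.36,.058,-.018,7,q)
E
```

```text
30.8 [ 0.22  -0.11   2.359  2.822  0.234  1.844] [0.4509 0.1935 0.3231]
above
dist 0.074 rot [ 0.09 -0.09  0.04]
1 [-0.052, -0.045, -0.028] [0.19, -0.19, 0.08] [0.2, -0.13, 2.35, 2.82, 0.22, 1.85]
2 [-0.053, -0.045, -0.026] [0.19, -0.19, 0.08] [0.19, -0.15, 2.34, 2.82, 0.22, 1.85]
3 [-0.054, -0.045, -0.024] [0.19, -0.19, 0.08] [0.17, -0.17, 2.33, 2.82, 0.21, 1.86]
4 [-0.055, -0.045, -0.022] [0.19, -0.19, 0.08] [0.15, -0.18, 2.32, 2.81, 0.2, 1.87]
5 [-0.056, -0.045, -0.021] [0.19, -0.19, 0.08] [0.13, -0.2, 2.31, 2.81, 0.19, 1.87]
over
dist 0.123 rot [ 0.15 -0.    0.05]
1 [0.006, -0.086, -0.017] [0.21, -0.0, 0.08] [0.08, -0.21, 2.32, 2.65, 0.2, 2.02]
2 [0.006, -0.086, -0.015] [0.21, -0.0, 0.08] [0.02, -0.22, 2.33, 2.49, 0.21, 2.16]
3 [0.005, -0.086, -0.013] [0.21, -0.0, 0.08] [-0.04, -0.23, 2.33, 2.35, 0.23, 2.29]
4 [0.004, -0.087, -0.012] [0.21, -0.0, 0.08] [-0.1, -0.24, 2.34, 2.22, 0.25, 2.4]
5 [0.004, -0.087, -0.01] [0.21, -0.0, 0.08] [-0.17, -0.25, 2.34, 2.12, 0.28, 2.48]
6 [0.003, -0.087, -0.008] [0.21, -0.0, 0.08] [-0.23, -0.25, 2.34, 2.04, 0.31, 2.55]
7 [0.002, -0.087, -0.006] [0.21, -0.0, 0.08] [-0.29, -0.26, 2.35, 1.97, 0.34, 2.6]
```

Run:
```python
from jp import *
print('above');q=cart([.509,.16,.345],.2,.28,.058,-.018,6)
print('over');q=cart([.509,.03,.345],.045,.28,.058,-.018,6,q)
print('p1');q=cart([.509,.03,.25],.045,.4,.058,-.018,3,q)
print('p2');q=cart([.509,.03,.15],.045,.6,.058,-.018,3,q)
print('p3');q=cart([.509,.03,.081],.045,.72,.058,-.018,3,q)
```

```text
above
dist 0.071 rot [ 0.09 -0.17  0.04]
1 [-0.039, -0.037, -0.024] [0.16, -0.29, 0.06] [0.21, -0.12, 2.36, 2.85, 0.25, 1.81]
2 [-0.04, -0.037, -0.022] [0.16, -0.29, 0.06] [0.19, -0.13, 2.37, 2.88, 0.27, 1.79]
3 [-0.041, -0.037, -0.02] [0.16, -0.29, 0.06] [0.18, -0.14, 2.37, 2.9, 0.29, 1.77]
4 [-0.042, -0.037, -0.019] [0.16, -0.29, 0.06] [0.16, -0.15, 2.37, 2.92, 0.32, 1.75]
5 [-0.043, -0.037, -0.017] [0.16, -0.29, 0.06] [0.15, -0.16, 2.38, 2.94, 0.34, 1.74]
6 [-0.044, -0.037, -0.015] [0.16, -0.29, 0.06] [0.13, -0.17, 2.38, 2.95, 0.36, 1.73]
over
dist 0.122 rot [ 0.15 -0.    0.04]
1 [0.006, -0.1, -0.02] [0.25, -0.0, 0.07] [0.06, -0.19, 2.39, 2.83, 0.36, 1.83]
2 [0.005, -0.1, -0.018] [0.25, -0.0, 0.07] [-0.01, -0.2, 2.4, 2.71, 0.37, 1.93]
3 [0.004, -0.101, -0.015] [0.25, -0.0, 0.07] [-0.08, -0.21, 2.4, 2.59, 0.39, 2.03]
4 [0.004, -0.101, -0.013] [0.25, -0.0, 0.07] [-0.16, -0.22, 2.41, 2.47, 0.41, 2.12]
5 [0.003, -0.101, -0.01] [0.25, -0.0, 0.07] [-0.24, -0.23, 2.41, 2.37, 0.43, 2.21]
6 [0.002, -0.102, -0.008] [0.25, -0.0, 0.07] [-0.31, -0.23, 2.41, 2.28, 0.46, 2.28]
p1
dist 0.089 rot [-0.    0.12 -0.  ]
1 [0.141, 0.0, 0.048] [-0.0, 0.4, -0.0] [-0.3, -0.18, 2.45, 2.36, 0.48, 2.18]
2 [0.139, 0.0, 0.054] [-0.0, 0.4, -0.0] [-0.29, -0.13, 2.48, 2.45, 0.51, 2.08]
3 [0.137, 0.0, 0.059] [-0.0, 0.4, -0.0] [-0.28, -0.07, 2.51, 2.53, 0.54, 1.98]
p2
dist 0.092 rot [-0.   0.2  0. ]
1 [0.135, 0.0, 0.073] [-0.0, 0.67, 0.0] [-0.26, -0.01, 2.52, 2.57, 0.53, 1.93]
2 [0.13, 0.0, 0.082] [-0.0, 0.67, 0.0] [-0.25, 0.05, 2.53, 2.62, 0.52, 1.88]
3 [0.124, 0.0, 0.09] [-0.0, 0.67, 0.0] [-0.23, 0.12, 2.53, 2.67, 0.51, 1.84]
p3
dist 0.065 rot [-0.    0.12  0.  ]
1 [0.084, 0.0, 0.069] [-0.0, 0.4, 0.0] [-0.22, 0.17, 2.53, 2.71, 0.52, 1.8]
2 [0.081, 0.0, 0.073] [-0.0, 0.4, 0.0] [-0.21, 0.22, 2.54, 2.74, 0.53, 1.76]
3 [0.078, 0.0, 0.076] [-0.0, 0.4, 0.0] [-0.2, 0.27, 2.54, 2.78, 0.53, 1.73]
```

Emit:
servo_tool(
  moves=[
    {"dp":[-0.039,-0.037,-0.024],"delta_rot":[0.16,-0.29,0.06],"fingers":0},
    {"dp":[-0.04,-0.037,-0.022],"delta_rot":[0.16,-0.29,0.06],"fingers":0},
    {"dp":[-0.041,-0.037,-0.02],"delta_rot":[0.16,-0.29,0.06],"fingers":0},
    {"dp":[-0.042,-0.037,-0.019],"delta_rot":[0.16,-0.29,0.06],"fingers":0},
    {"dp":[-0.043,-0.037,-0.017],"delta_rot":[0.16,-0.29,0.06],"fingers":0},
  ],
)

```text
clock: 31.3
position: [0.4577, 0.1567, 0.368]
ee_rot: [0.586, -0.088, 0.803, 0.062]
contact_force: [0.4, -0.4, 1.5]
width: 0.0
gripper_force: 0.0
```

Emit:
servo_tool(
  moves=[
    {"dp":[-0.044,-0.037,-0.015],"delta_rot":[0.16,-0.29,0.06],"fingers":0},
    {"dp":[0,0,0],"delta_rot":[0,0,0],"fingers":0},
    {"dp":[0.006,-0.1,-0.02],"delta_rot":[0.25,0,0.07],"fingers":0},
    {"dp":[0.005,-0.1,-0.018],"delta_rot":[0.25,0,0.07],"fingers":0},
    {"dp":[0.004,-0.1,-0.015],"delta_rot":[0.25,0,0.07],"fingers":0},
  ],
)

```text
clock: 31.8
position: [0.4585, 0.0887, 0.3769]
ee_rot: [0.599, -0.05, 0.798, 0.035]
contact_force: [-0.5, -0.9, -0.0]
width: 0.0003
gripper_force: 0.0
```

Emit:
servo_tool(
  moves=[
    {"dp":[0.004,-0.1,-0.013],"delta_rot":[0.25,0,0.07],"fingers":0},
    {"dp":[0.003,-0.1,-0.01],"delta_rot":[0.25,0,0.07],"fingers":0},
    {"dp":[0.002,-0.1,-0.008],"delta_rot":[0.25,0,0.07],"fingers":0},
    {"dp":[0,0,0],"delta_rot":[0,0,0],"fingers":0},
  ],
)

```text
clock: 32.2
position: [0.4581, 0.0268, 0.3773]
ee_rot: [0.6, -0.018, 0.799, 0.01]
contact_force: [0.4, 0.4, 0.5]
width: -0.0
gripper_force: 0.0
```

```bash
python3 log.py
python3 - <<'E'
from jp import *
snap('top','top3');D=np.load('top3.npz')
v=[ (r,D['d'][r,c]) for c in (226,228,272) for r in range(205,232,2)];print([ (r,round(float(x),3)) for r,x in v if .88<x<1.0])
s=readout.get_state();R=rot(s['ee_rot']).as_matrix();print('off-bar eq',s['position']+.058*R[:,2]+.018*R[:,0])
print('p0');q=cart([.509,.03,.305],.045,.33,.058,-.018,2)
print('p1');q=cart([.509,.03,.25],.045,.4,.058,-.018,5,q)
print('p2');q=cart([.509,.03,.15],.045,.6,.058,-.018,8,q)
print('p3');q=cart([.509,.03,.10],.045,.68,.058,-.018,5,q)
E
```

```text
32.2 [-0.309 -0.234  2.414  2.294  0.451  2.26 ] [0.4581 0.0268 0.3773]
[(205, 0.996), (219, 0.91), (221, 0.91), (223, 0.912), (219, 0.913), (221, 0.911), (223, 0.91), (205, 0.916), (207, 0.913), (209, 0.913), (213, 0.911), (215, 0.909), (217, 0.909), (219, 0.91), (221, 0.912)]
off-bar eq [0.50879138 0.02966689 0.3439555 ]
p0
dist 0.037 rot [-0.    0.05  0.  ]
1 [0.086, 0.0, 0.03] [-0.02, 0.24, 0.02] [-0.3, -0.2, 2.44, 2.34, 0.47, 2.2]
2 [0.086, 0.0, 0.032] [-0.02, 0.24, 0.02] [-0.3, -0.17, 2.46, 2.38, 0.49, 2.15]
p1
dist 0.052 rot [-0.    0.07  0.  ]
1 [0.048, 0.0, 0.019] [-0.0, 0.14, 0.0] [-0.3, -0.15, 2.47, 2.41, 0.5, 2.12]
2 [0.048, 0.0, 0.02] [-0.0, 0.14, 0.0] [-0.29, -0.13, 2.48, 2.44, 0.51, 2.08]
3 [0.047, 0.0, 0.021] [-0.0, 0.14, 0.0] [-0.29, -0.11, 2.49, 2.47, 0.52, 2.05]
4 [0.047, 0.0, 0.021] [-0.0, 0.14, 0.0] [-0.29, -0.09, 2.5, 2.5, 0.53, 2.01]
5 [0.047, 0.0, 0.022] [-0.0, 0.14, 0.0] [-0.28, -0.07, 2.51, 2.53, 0.54, 1.98]
p2
dist 0.092 rot [-0.   0.2 -0. ]
1 [0.051, -0.0, 0.027] [-0.0, 0.25, -0.0] [-0.28, -0.04, 2.52, 2.54, 0.54, 1.96]
2 [0.05, -0.0, 0.029] [-0.0, 0.25, -
[... 230 characters left out ...]
25, -0.0] [-0.25, 0.05, 2.53, 2.61, 0.52, 1.89]
6 [0.047, 0.0, 0.033] [-0.0, 0.25, -0.0] [-0.24, 0.07, 2.53, 2.63, 0.52, 1.87]
7 [0.046, 0.0, 0.035] [-0.0, 0.25, -0.0] [-0.24, 0.09, 2.53, 2.65, 0.51, 1.85]
8 [0.045, 0.0, 0.036] [-0.0, 0.25, -0.0] [-0.23, 0.12, 2.53, 2.67, 0.51, 1.84]
p3
dist 0.047 rot [0.   0.08 0.  ]
1 [0.037, 0.0, 0.03] [0.0, 0.16, 0.0] [-0.22, 0.14, 2.53, 2.69, 0.52, 1.82]
2 [0.036, 0.0, 0.03] [0.0, 0.16, 0.0] [-0.22, 0.16, 2.54, 2.7, 0.52, 1.8]
3 [0.036, 0.0, 0.031] [0.0, 0.16, 0.0] [-0.22, 0.19, 2.54, 2.72, 0.53, 1.78]
4 [0.035, 0.0, 0.032] [0.0, 0.16, 0.0] [-0.21, 0.21, 2.54, 2.74, 0.54, 1.76]
5 [0.035, 0.0, 0.032] [0.0, 0.16, 0.0] [-0.21, 0.23, 2.54, 2.76, 0.55, 1.74]
```

Emit:
servo_tool(
  moves=[
    {"dp":[0.086,0,0.03],"delta_rot":[0,0.24,0],"fingers":0},
    {"dp":[0.05,0,0.018],"delta_rot":[0,0.14,0],"fingers":0},
    {"dp":[0.036,0,0.014],"delta_rot":[0,0.1,0],"fingers":0},
    {"dp":[0.048,0,0.019],"delta_rot":[0,0.14,0],"fingers":0},
    {"dp":[0.048,0,0.02],"delta_rot":[0,0.14,0],"fingers":0},
  ],
)

```text
clock: 32.75
position: [0.4618, 0.0297, 0.3219]
ee_rot: [0.572, -0.021, 0.82, 0.011]
contact_force: [-1.5, 1.3, 4.0]
width: -0.0003
gripper_force: 1.7
```

Emit:
servo_tool(
  moves=[
    {"dp":[0.047,0,0.021],"delta_rot":[0,0.14,0],"fingers":0},
    {"dp":[0.047,0,0.021],"delta_rot":[0,0.14,0],"fingers":0},
    {"dp":[0.047,0,0.022],"delta_rot":[0,0.14,0],"fingers":0},
    {"dp":[0.051,0,0.027],"delta_rot":[0,0.25,0],"fingers":0},
    {"dp":[0.05,0,0.029],"delta_rot":[0,0.25,0],"fingers":0},
  ],
)

```text
clock: 33.25
position: [0.4655, 0.0294, 0.2669]
ee_rot: [0.532, -0.021, 0.846, 0.01]
contact_force: [-0.3, 2.7, 4.1]
width: -0.0002
gripper_force: 2.0
```

```bash
python3 log.py
python3 - <<'E'
from jp import *
s=readout.get_state();R=rot(s['ee_rot']).as_matrix();print(s['contact_force'],'off-bar eq',s['position']+.058*R[:,2]+.018*R[:,0])
print('p2');q=cart([.509,.03,.15],.045,.6,.058,-.018,6)
E
```

```text
33.25 [-0.26  -0.021  2.519  2.578  0.53   1.929] [0.4655 0.0294 0.2669]
[-0.3437478   2.67757568  4.05068063] off-bar eq [0.50990942 0.03121062 0.22552632]
p2
dist 0.07 rot [-0.    0.15  0.  ]
1 [0.05, -0.001, 0.029] [-0.0, 0.25, 0.01] [-0.26, 0.0, 2.52, 2.59, 0.53, 1.91]
2 [0.049, -0.001, 0.031] [-0.0, 0.25, 0.01] [-0.25, 0.02, 2.52, 2.61, 0.52, 1.9]
3 [0.048, -0.001, 0.032] [-0.0, 0.25, 0.01] [-0.24, 0.05, 2.53, 2.62, 0.52, 1.88]
4 [0.048, -0.001, 0.033] [-0.0, 0.25, 0.01] [-0.24, 0.07, 2.53, 2.64, 0.52, 1.87]
5 [0.047, -0.001, 0.034] [-0.0, 0.25, 0.01] [-0.23, 0.09, 2.53, 2.65, 0.51, 1.85]
6 [0.046, -0.001, 0.035] [-0.0, 0.25, 0.01] [-0.23, 0.12, 2.53, 2.67, 0.51, 1.84]
```

Lowering goes smoothly at about 4 N, so I'm continuing.

Emit:
servo_tool(
  moves=[
    {"dp":[0.05,0,0.029],"delta_rot":[0,0.25,0],"fingers":0},
    {"dp":[0.049,0,0.031],"delta_rot":[0,0.25,0],"fingers":0},
    {"dp":[0.048,0,0.032],"delta_rot":[0,0.25,0],"fingers":0},
    {"dp":[0.048,0,0.033],"delta_rot":[0,0.25,0],"fingers":0},
    {"dp":[0.047,0,0.034],"delta_rot":[0,0.25,0],"fingers":0},
  ],
)

```text
clock: 33.75
position: [0.4703, 0.0287, 0.2083]
ee_rot: [0.478, -0.021, 0.878, 0.009]
contact_force: [4.6, 4.8, 4.4]
width: 0.0002
gripper_force: 2.9
```

Emit:
servo_tool(
  moves=[
    {"dp":[0.046,0,0.035],"delta_rot":[0,0.25,0],"fingers":0},
    {"dp":[0.037,0,0.03],"delta_rot":[0,0.16,0],"fingers":0},
    {"dp":[0.036,0,0.03],"delta_rot":[0,0.16,0],"fingers":0},
    {"dp":[0.036,0,0.031],"delta_rot":[0,0.16,0],"fingers":0},
    {"dp":[0.035,0,0.032],"delta_rot":[0,0.16,0],"fingers":0},
  ],
)

```text
clock: 34.25
position: [0.4741, 0.0285, 0.1587]
ee_rot: [0.438, -0.021, 0.899, 0.008]
contact_force: [3.2, 5.0, 3.6]
width: 0.0
gripper_force: 2.6
```

```bash
python3 log.py
python3 - <<'E'
from jp import *
s=readout.get_state();R=rot(s['ee_rot']).as_matrix();print(s['contact_force'],'off-bar eq',s['position']+.058*R[:,2]+.018*R[:,0])
print('p3');q=cart([.509,.03,.081],.045,.7,.058,-.018,5)
E
```

```text
34.25 [-0.209  0.215  2.545  2.755  0.543  1.744] [0.4741 0.0285 0.1587]
[3.18775146 4.98751343 3.62489706] off-bar eq [0.50868767 0.02985059 0.10882234]
p3
dist 0.027 rot [-0.    0.04  0.  ]
1 [0.02, 0.0, 0.018] [-0.01, 0.07, 0.01] [-0.21, 0.23, 2.55, 2.76, 0.55, 1.73]
2 [0.02, -0.0, 0.018] [-0.01, 0.07, 0.01] [-0.21, 0.24, 2.55, 2.77, 0.56, 1.73]
3 [0.019, -0.0, 0.018] [-0.01, 0.07, 0.01] [-0.21, 0.26, 2.55, 2.78, 0.57, 1.72]
4 [0.019, -0.0, 0.019] [-0.01, 0.07, 0.01] [-0.2, 0.27, 2.55, 2.79, 0.58, 1.71]
5 [0.019, -0.0, 0.019] [-0.01, 0.07, 0.01] [-0.2, 0.29, 2.56, 2.79, 0.59, 1.7]
```

Emit:
servo_tool(
  moves=[
    {"dp":[0.02,0,0.018],"delta_rot":[0,0.07,0],"fingers":0},
    {"dp":[0.02,0,0.018],"delta_rot":[0,0.07,0],"fingers":0},
    {"dp":[0.019,0,0.018],"delta_rot":[0,0.07,0],"fingers":0},
    {"dp":[0.015,0,0.015],"delta_rot":[0,0.06,0],"fingers":0},
    {"dp":[0,0,0],"delta_rot":[0,0,0],"fingers":0},
  ],
)

```text
clock: 34.75
position: [0.4752, 0.0282, 0.1381]
ee_rot: [0.425, -0.021, 0.905, 0.007]
contact_force: [4.3, 2.6, 1.0]
width: -0.0001
gripper_force: 1.9
```

Emit:
servo_tool(
  moves=[
    {"dp":[0.008,0,0.006],"delta_rot":[0,0,0],"fingers":0},
    {"dp":[0.008,0,0.006],"delta_rot":[0,0,0],"fingers":0},
    {"dp":[0,0,0],"delta_rot":[0,0,0],"fingers":0},
  ],
)

```text
clock: 35.05
position: [0.4751, 0.0282, 0.1348]
ee_rot: [0.426, -0.021, 0.905, 0.007]
contact_force: [5.9, 1.7, 0.7]
width: -0.0002
gripper_force: 2.2
```

Emit:
servo_tool(
  moves=[
    {"dp":[0.008,0,0.006],"delta_rot":[0,0,0],"fingers":0},
    {"dp":[0.008,0,0.006],"delta_rot":[0,0,0],"fingers":0},
    {"dp":[0,0,0],"delta_rot":[0,0,0],"fingers":0},
  ],
)

```text
clock: 35.35
position: [0.4755, 0.0281, 0.132]
ee_rot: [0.428, -0.02, 0.904, 0.007]
contact_force: [2.2, 1.6, 6.8]
width: 0.0001
gripper_force: 3.9
```

Emit:
servo_tool(
  moves=[
    {"dp":[0.008,0,0.006],"delta_rot":[0,0,0],"fingers":0},
    {"dp":[0.008,0,0.006],"delta_rot":[0,0,0],"fingers":0},
    {"dp":[0,0,0],"delta_rot":[0,0,0],"fingers":0},
  ],
)

```text
clock: 35.65
position: [0.477, 0.0279, 0.1301]
ee_rot: [0.431, -0.021, 0.902, 0.007]
contact_force: [1.7, 0.0, 15.1]
width: 0.0001
gripper_force: 6.3
```

The sash has stopped against the bottom, with the force rising to 15 N. I'll lift off and verify.

Emit:
servo_tool(
  moves=[
    {"dp":[-0.08,0,-0.03],"delta_rot":[0,0,0],"fingers":0},
    {"dp":[-0.1,0,-0.08],"delta_rot":[0,0,0],"fingers":0},
    {"dp":[-0.1,0,-0.12],"delta_rot":[0,0,0],"fingers":0},
    {"dp":[-0.05,0,-0.12],"delta_rot":[0,0,0],"fingers":0},
    {"dp":[0,0,0],"delta_rot":[0,0,0],"fingers":0},
  ],
)

```text
clock: 36.15
position: [0.4631, 0.0288, 0.2184]
ee_rot: [0.425, -0.022, 0.905, 0.007]
contact_force: [-0.1, -0.4, 0.4]
width: -0.0002
gripper_force: 0.0
```

Run:
```python
from jp import *
s=readout.get_state();print(s['clock'],s['position'],s['contact_force'],s['qpos'].round(2))
for n in('top','wrist'):snap(n,n+'9')
D=np.load('top9.npz')
print([(c,r,px('top','top9',(c,r)).round(3).tolist()) for c in(228,270) for r in range(216,234,3)])
print([(r,px('top','top9',(190,r)).round(3).tolist()) for r in range(196,214,2)])
a=cv2.resize(D['im'][120:260,120:330,::-1],None,fx=1.9,fy=1.9);b=cv2.imread('pics/wrist9.png')[:,:,:];c=np.zeros((384,800,3),np.uint8);c[:a.shape[0],:a.shape[1]]=a;c[:,400:]=cv2.resize(b,(400,384));cv2.imwrite('pics/c9.png',c)
```

```text
36.15 [0.46307259 0.02878133 0.218387  ] [-0.0975396  -0.36929771  0.36555625] [-0.21  0.01  2.44  2.27  0.26  2.25]
[(228, 216, [0.537, 0.09, 0.086]), (228, 219, [0.529, 0.089, 0.089]), (228, 222, [0.52, 0.089, 0.087]), (228, 225, [0.511, 0.089, 0.091]), (228, 228, [0.503, 0.089, 0.084]), (228, 231, [0.497, 0.096, 0.002]), (270, 216, [0.538, -0.032, 0.089]), (270, 219, [0.53, -0.032, 0.087]), (270, 222, [0.521, -0.032, 0.086]), (270, 225, [0.512, -0.032, 0.091]), (270, 228, [0.507, -0.035, 0.002]), (270, 231, [0.498, -0.035, 0.0])]
[(196, [0.57, 0.166, 0.288]), (198, [0.569, 0.172, 0.253]), (200, [0.568, 0.178, 0.218]), (202, [0.562, 0.177, 0.223]), (204, [0.555, 0.174, 0.24]), (206, [0.55, 0.173, 0.243]), (208, [0.55, 0.183, 0.186]), (210, [0.545, 0.183, 0.186]), (212, [0.544, 0.192, 0.135])]
```

View pics/c9.png

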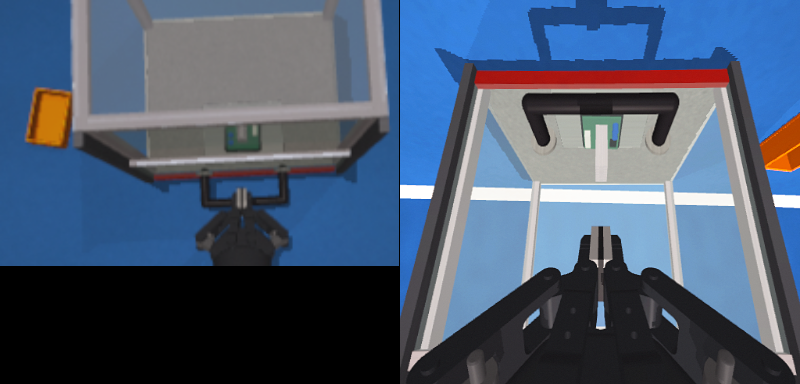

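The bar top is at z ≈ 0.088 and the sash's top edge at about 0.241, so it is fully shut. The board stands on the plate behind it ((243,135) left, (600,130) right), the tray is in place, and the robot is clear of everything.

```bash
python3 -c "
from rig import manip; print(manip.sign_off())"
```

```text
the job is handed in; nothing more can be done
None
```

The board stands upright on the cooling plate, the sash is fully shut, I left the spool, jar and tray alone, and the job is handed in at about 36 s; the sign-off call gave no verdict.

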